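# Collars on the decorating stand, dish cover held ready above it

### The arm

A 6-joint arm with a two-finger parallel gripper is mounted at the origin on the work surface. World frame = base frame: x ahead of the robot, y to its left, z up, the work surface at z = 0. Lengths are in m, angles in degrees, forces in N, time in s.
With the tool pointing down it reaches from about 0.25 to 0.725 m from the base axis. Payload 9.7 kg.
Tool frame: the origin (TCP) lies on the centre line of the jaws, within the pads' length; the fingertips stand 19 mm ahead of it and the grasp point (between the pads) is the TCP; z points along the fingers, y is the direction in which the jaws open and shut (so a half turn about z gives the same grasp; the last joint's range is limited). The gripper opens to 85 mm and grips with 20 to 120 N. Pads are 22 mm wide; open, the fingers measure 114 mm over their backs; the gripper's body (76 mm by 85 mm) begins 54 mm behind the grasp point. The pads swing forward as they close: fully open they stand 13 mm farther back than shut.
Start: joints at [-63.77, 4.979, 10.078, 95.1, 0, 90], TCP at [0.243, -0.493, 0.25] pointing down, gripper open.
Joint ranges: [-179.16, 179.16], [-48.56, 103.87], [-65.8, 70.77], [-126.05, 130.52], [-82.76, 87.17], [-180, 180]. Speed limits (degrees/s): [127.2, 127.2, 147.25, 180, 180, 180].

### API

Orientations are given as [roll, pitch, yaw] about the fixed x, y, z axes, in that order (R = Rz(yaw) Ry(pitch) Rx(roll)).
In Python, from workcell import bot gives the robot as it stands.
- The arm moves only by the tool servo_tool, never from a script. Its argument "motion" is a list that holds one entry, the list of rows, each a list of 6 numbers: the shift along the tool's x, y, z in mm, then the turn, a rotation vector about the tool's x, y, z in rad. A call has 1 to 5 rows; each row shifts and turns the commanded pose from where the row before left it, along the tool's axes as they then stand; what a row does not reach is not made up. A row lasts 1/10 s, in which the tool goes at most 50 mm and 8.59 degrees, less where a joint would pass 70% of its speed; a pose out of reach is approached as far as the arm can. A call is refused whole if a number of a shift passes 50 or a number of a turn 0.15, either way. A call with a gripper value outside its range is refused whole. "gripper" is the finger opening in mm, from 0 to 85.4, set as the call begins (left out, the last holds). The fingers move at their own pace and stop on an object; "newtons" is the grip in N (left out, the last holds). Time passes only in rows, so rows that do not move let the fingers close. It gives the time, the measured TCP pose, the force and the opening at its end, in the units of the state.
- bot.get_obs(): the state, without advancing time (a new reading comes with each control period).
- bot.camera(name): name is "side" or "top" or "wrist"; returns a dict with "color" (420x560x3 uint8, red, green, blue), "fx", "fy", "cx", "cy" (pixels), "R" (3x3) and "t" (3): a world point X has camera coordinates R X + t. Camera axes: x right, y down, z forward; pixel columns grow to the right and rows downward; lengths in m; the calibration is good to about 2 mm. A picture is of the moment at which its call begins. There is no depth.
- bot.job_done(): hands the job in, once; it reports no verdict.
Trained networks look in a picture, given as the dict that the camera call returned (one of the last four; its "shot" number tells which), for a name from the list of things; names that differ only in an ending like _2 or _b are one class to them, and where a whole thing is asked for, a point or a joint stands for the part that bears it (a point fixed in the world has none). Each returns a list of dicts, best first, with "confidence" (0 to 1); they miss things now and then, are a little off and sometimes report something else, mostly with a low value. They report only what shows in the picture. A call takes as long as a camera call.
- bot.look_for(picture, label): "rect" ([left, top, width, height] in pixels, round what is visible of it).
The state is a dict: "time": time; "q": joint angles; "qd": joint speeds; "joint_efforts": joint torques, N m; "ee_pos": TCP position; "tcp_rot": TCP orientation; "wrist_force": force on the tool from outside, world axes, zero at the start; "torque": the same for the moment, N m; "opening": finger opening in m.
Only numpy, scipy, OpenCV 4.12 (cv2) and the standard library are available. Lean on these libraries where they do the work, as an engineer would, in place of code of your own. Each camera call takes 0.05 s, during which the arm holds its last target.

### The job

On the decorating stand, slide the wide collar down the post fully onto the board, then the narrow collar fully down on top of it. Then lift the oblong porcelain dish cover by its handle, carry it over the brush rack and finish while holding it level and still about a centimetre above the tip of the post, centred on it, long side parallel to the long side of the board, ready for the painter to wax the post. The cover must never touch the stand or collars; do not bump the brush rack, and leave the other things where they are.

Things in the scene. Friction and masses are not known exactly. Their poses are not given: they have to be found in the camera images.
- stand: Decorating stand, fixed to the table: dark round metal foot, 120 mm across, carrying an oblong pale plywood board 140 x 90 x 16 mm (140 along its x, 90 along its y) with an upright steel post in the middle. Origin on the post's axis at table level; z up.
- post_foot (a point): Where the post rises from the board's top, on the post's axis, 63 mm above the table. Axes as the stand's. The wide collar's underside rests at this height when home.
- post_tip (a point): Tip of the steel post, 54 mm above post_foot (117 mm above the table). The post is 20 mm in diameter, its top 5 mm tapering to 11 mm. With both collars home, 10 mm of the post stand out. Axes as the stand's.
- wide_collar: Plaster-coloured ring, outer diameter 56, bore 24, height 24 mm, about 0.1 kg, lying flat and loose on the table on the same side of the brush rack as the stand; it may be the nearer or the farther of the two collars. Origin: centre of its underside; z is its axis.
- narrow_collar: Plaster-coloured ring of the same bore, outer diameter 42, bore 24, height 20 mm, about 0.045 kg, lying flat and loose. Origin: centre of its underside; z is its axis. When home its underside is 24 mm above post_foot.
- cover: White oblong porcelain dish cover, right way up on the table beyond the brush rack, about 0.32 kg: plate 130 (x) x 80 (y) x 8 mm, a step 100 x 56 up to 16 mm, and in the middle a bar handle 50 long (x), 14 thick (y), free to grip from 16 to 48 mm (its top) above the underside. Origin: centre of its flat underside; x along its length, z up. Two equal ends.
- brush_rack: Wooden brush rack fixed to the table between the cover and the collars: 260 mm long (along its x), 50 mm wide, its bar 103 mm high, brush handles standing in it up to 140 mm above the table. Origin: centre of its underside.
- pigment_cup: Bystander, to be left alone: small white porcelain pigment pot, 30 mm across, 28 tall, standing between the two collars. Origin: centre of its underside.
- tea_bowl: Bystander, to be left alone: white bowl, 104 mm across the rim, 60 tall. Origin: centre of its underside.
- beaker: Bystander, to be left alone: steel beaker, 64 mm across, 80 tall. Origin: centre of its underside.
- pigment_jar: Bystander, to be left alone: closed amber jar, 50 mm across, 70 tall. Origin: centre of its underside.
- liner_brush: Bystander, to be left alone: brush lying on the table. Origin: centre of its underside.
- medium_jar: Bystander, to be left alone: closed clear jar, 56 mm across, 85 tall. Origin: centre of its underside.
- saucer: Bystander, to be left alone: white saucer, 110 mm across, 18 tall. Origin: centre of its underside.

How it is judged:
By the outcome, as a careful person would: the job done as asked, in the order asked, and still so for the second after the job is handed in, while the arm keeps its last pose, push and grip.
It also fails if it takes over 72 s, if anything falls off the work surface, if the arm or the gripper's body presses on something with over 40 N, if the wrist force passes 120 N, or if a joint passes its speed limit or range.

## Working session

There is one attempt and no reset: what is moved stays moved. The work goes in short steps, Python scripts to look and compute and a tool call to move; the robot and the scene stay as the last step left them, time stands still between calls to the robot, and variables do not carry over. Pictures are saved under pics/ and viewed, and the job is handed in when it is done.

Besides the shell and the picture viewer there is one more tool, called after ">>>" as a command line: name --argument value ..., lists and objects as JSON in quotes. servo_tool: Moves the arm, as the interface text tells. Its arguments: {"type":"object","properties":{"motion":{"type":"array","items":{"type":"array","items":{"type":"array","items":{"type":"number"}}}},"gripper":{"type":"number"},"newtons":{"type":"number"}},"required":["motion"]}

```bash
ls; mkdir -p pics; cat > h.py <<'E'
import numpy as np, cv2
from workcell import bot
def save(c,n): cv2.imwrite('pics/'+n, cv2.cvtColor(c['color'],cv2.COLOR_RGB2BGR))
def ray(c,u,v,z):
    R=np.array(c['R']);t=np.array(c['t'])
    o=-R.T@t; d=R.T@np.array([(u-c['cx'])/c['fx'],(v-c['cy'])/c['fy'],1]); s=(z-o[2])/d[2]; return o+s*d
def proj(c,X):
    p=np.array(c['R'])@np.array(X)+np.array(c['t']); return np.array([c['fx']*p[0]/p[2]+c['cx'],c['fy']*p[1]/p[2]+c['cy']])
E
python3 - <<'E'
from h import *
o=bot.get_obs();print({k:np.round(v,3) for k,v in o.items()})
for n in('top','side','wrist'):
    c=bot.camera(n);save(c,n+'1.png');print(n,c['fx'],np.round(-np.array(c['R']).T@c['t'],3),np.round(c['R'],2).tolist())
    for l in ['stand','post_tip','wide_collar','narrow_collar','cover','brush_rack','pigment_cup']:
        try:print(l,[(np.round(r['rect']).tolist(),round(r['confidence'],2)) for r in bot.look_for(c,l)[:3]])
        except Exception as e: print(l,e)
print(bot.get_obs()['time'])
E
```

```text
pics
{'time': np.float64(0.0), 'q': array([-63.771,   5.01 ,  10.034,  95.1  ,  -0.   ,  90.002]), 'qd': array([-0.072,  0.003, -0.041,  0.051,  0.152, -0.084]), 'joint_efforts': array([-4.0000e-03, -5.2039e+01,  4.6481e+01,  1.6000e-02, -0.0000e+00,
       -0.0000e+00]), 'ee_pos': array([ 0.243, -0.493,  0.25 ]), 'tcp_rot': array([-179.924,    0.   ,   26.227]), 'wrist_force': array([ 0.314, -0.259,  0.019]), 'torque': array([ 0.007, -0.016, -0.026]), 'opening': np.float64(0.086)}
top 546.2354480158061 [ 0.219 -0.012  1.531] [[-0.03, -1.0, -0.02], [-0.98, 0.03, -0.19], [0.19, 0.02, -0.98]]
stand [([366.0, 183.0, 53.0, 56.0], 0.97), ([234.0, 157.0, 22.0, 99.0], 0.46)]
post_tip [([366.0, 180.0, 55.0, 55.0], 0.84)]
wide_collar [([306.0, 216.0, 17.0, 24.0], 0.69)]
narrow_collar [([303.0, 150.0, 10.0, 14.0], 0.71)]
cover [([159.0, 208.0, 41.0, 48.0], 0.96)]
brush_rack [([234.0, 158.0, 24.0, 98.0], 0.57), ([422.0, 240.0, 36.0, 72.0], 0.16)]
pigment_cup [([368.0, 180.0, 52.0, 55.0], 0.66)]
side 470.8656808103593 [0.038 0.653 0.99 ] [[-0.82, -0.57, 0.0], [-0.43, 0.61, -0.66], [0.38, -0.55, -0.75]]
stand [([318.0, 140.0, 47.0, 52.0], 0.9), ([208.0, 212.0, 93.0, 84.0], 0.63)]
post_tip [([322.0, 148.0, 43.0, 40.0], 0.68)]
wide_collar [([300.0, 213.0, 23.0, 20.0], 0.59)]
narrow_collar [([242.0, 186.0, 15.0, 16.0], 0.61), ([247.0, 136.0, 16.0, 32.0], 0.19)]
cover [([196.0, 305.0, 56.0, 59.0], 0.79)]
brush_rack []
pigment_cup [([280.0, 199.0, 8.0, 16.0], 0.7)]
wrist 308.8827845387197 [ 0.303 -0.464  0.373] [[0.44, -0.9, 0.0], [-0.87, -0.43, 0.26], [-0.23, -0.12, -0.97]]
stand []
post_tip []
wide_collar []
narrow_collar []
cover []
brush_rack []
pigment_cup []
1.2
```

```bash
python3 - <<'E'
import cv2
for n in('top','side'):
    i=cv2.imread(f'pics/{n}1.png')
    i=i[120:330,130:470] if n=='top' else i[110:390,150:480]
    i=cv2.resize(i,None,fx=2.2,fy=2.1 if 0 else 2.2,interpolation=cv2.INTER_CUBIC)[:600,:800]; cv2.imwrite(f'pics/{n}1z.png',i)
E
```

```text
(no output)
```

View pics/top1z.png

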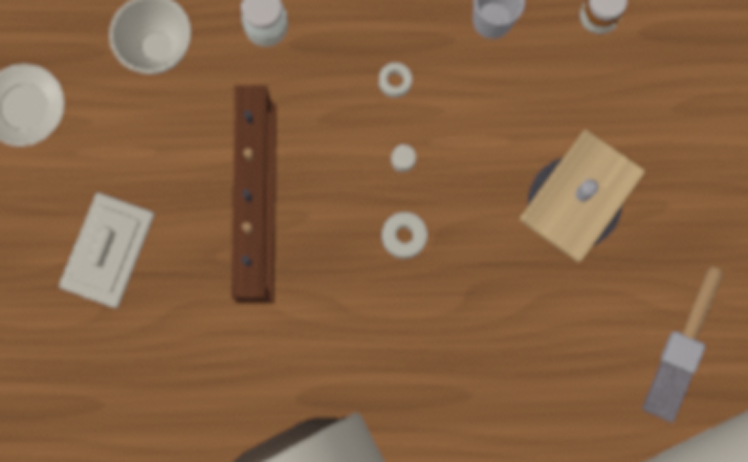

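View pics/side1z.png

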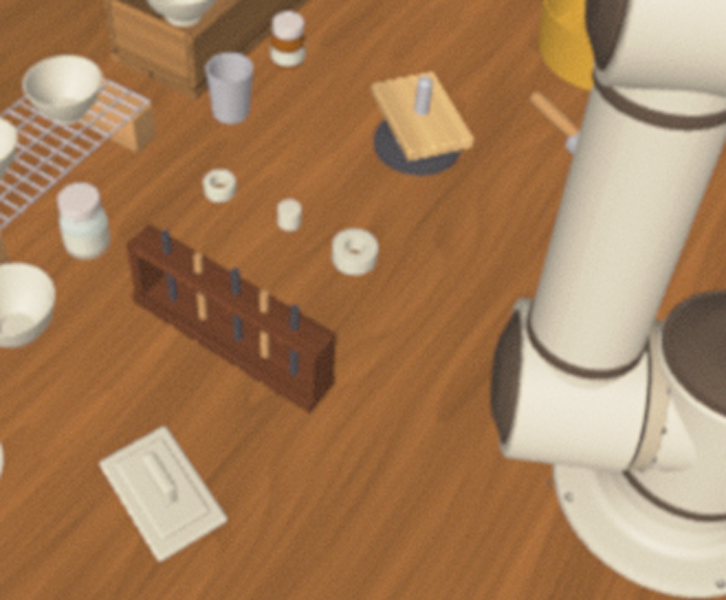

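View pics/wrist1.png

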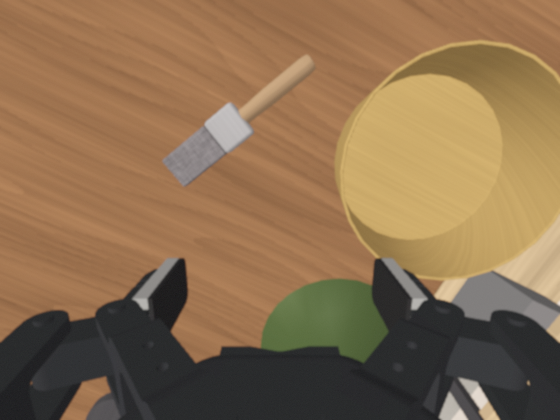

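```bash
python3 - <<'E'
from h import *
T=bot.camera('top');S=bot.camera('side')
t=lambda u,v,z:print('T',np.round(ray(T,130+u/2.2,120+v/2.2,z)[:2],4),end=' ')
s=lambda u,v,z:print('S',np.round(ray(S,150+u/2.2,110+v/2.2,z)[:2],4))
print('wide');t(404,235,.024);s(354,246,.024)
print('narrow');t(395,78,.020);s(219,181,.020)
print('cup');t(403,157,.028);s(289,206,.028)
print('tip');t(589,187,.117);s(425,79,.117)
print('board');
for a,b in (((585,129),(471,138)),((645,172),(408,158)),((579,262),(372,88)),((520,219),(435,74))): t(*a,.063);s(*b,.063)
print('cover')
for a,b in (((97,193),(100,463)),((153,212),(164,428)),((117,307),(226,519)),((60,287),(160,558))): t(*a,.008);s(*b,.008)
print('handle');t(106,248,.048);s(160,475,.048)
print('rack')
for a in ((234,87),(266,87),(266,300),(233,300)): t(*a,.103)
E
```

```text
wide
T [ 0.4333 -0.0715] S [ 0.4326 -0.0708]
narrow
T [ 0.64   -0.0675] S [ 0.6368 -0.0668]
cup
T [ 0.5332 -0.0738] S [ 0.5333 -0.0767]
tip
T [ 0.4713 -0.29  ] S [ 0.4702 -0.2918]
board
T [ 0.5546 -0.3005] S [ 0.3906 -0.283 ]
T [ 0.4977 -0.3709] S [ 0.4387 -0.2046]
T [ 0.3882 -0.2824] S [ 0.5465 -0.2928]
T [ 0.4434 -0.2134] S [ 0.491  -0.3673]
cover
T [0.5019 0.3225] S [0.4979 0.3234]
T [0.4749 0.2497] S [0.4694 0.2524]
T [0.3539 0.2953] S [0.3517 0.2978]
T [0.3814 0.3685] S [0.3803 0.3677]
handle
T [0.4243 0.3016] S [0.4212 0.3125]
rack
T [0.6118 0.1338] T [0.6105 0.0944] T [0.3489 0.0983] T [0.35   0.1376]
```

>>> servo_tool --motion '[[[0,0,0,0,0,0.1145],[0,0,0,0,0,0.1145],[0,0,0,0,0,0.1145],[0,0,0,0,0,0.1145]]]'

```text
time: 1.7
ee_pos: [0.2431, -0.4934, 0.2503]
tcp_rot: [180.0, -0.0, -0.3]
wrist_force: [-0.1, 0.0, -0.2]
opening: 0.0854
```

>>> servo_tool --motion '[[[10,-20,0,0,0,0],[20,-40,0,0,0,0],[20,-42,0,0,0,0],[20,-42,0,0,0,0],[20,-42,0,0,0,0]]]'

```text
time: 2.2
ee_pos: [0.3334, -0.3058, 0.2503]
tcp_rot: [180.0, -0.0, -0.0]
wrist_force: [0.9, -0.0, -0.2]
opening: 0.0856
```

>>> servo_tool --motion '[[[20,-42,0,0,0,0],[20,-42,10,0,0,0],[20,-42,20,0,0,0],[20,-42,20,0,0,0],[10,-40,20,0,0,0]]]'

```text
time: 2.7
ee_pos: [0.4235, -0.0985, 0.1802]
tcp_rot: [180.0, -0.1, 0.0]
wrist_force: [0.8, 0.1, -0.5]
opening: 0.0852
```

>>> servo_tool --motion '[[[10,-26,10,0,0,0],[0,0,0,0,0,0]]]'

```text
time: 2.9
ee_pos: [0.4327, -0.0717, 0.1692]
tcp_rot: [-179.9, 0.1, 0.2]
wrist_force: [-0.4, -0.4, -0.3]
opening: 0.0855
```

```bash
python3 - <<'E'
from h import *
o=bot.get_obs();print(o['time'],o['ee_pos'],o['tcp_rot'],o['q'],o['wrist_force'])
c=bot.camera('wrist');save(c,'w2.png')
print(np.round(-np.array(c['R']).T@c['t'],4))
for l in ['wide_collar','pigment_cup']:
  for r in bot.look_for(c,l)[:2]:
    x,y,w,h=r['rect'];print(l,r['confidence'],np.round(r['rect']),ray(c,x+w/2,y+h/2,.02))
print(proj(c,[.433,-.071,.024]),proj(c,o['ee_pos']))
E
```

```text
2.9 [ 0.43267427 -0.07170665  0.16920822] [-1.79947988e+02  1.15277253e-01  2.11963302e-01] [-9.42943013e+00 -1.10546880e+01 -1.42415929e+01  8.69354552e+01
  3.19708830e-02  1.70358625e+02] [-0.38951797 -0.37262272 -0.25536129]
[ 0.4996 -0.0718  0.2917]
wide_collar 0.66 [250. 167.  61.  65.] [ 0.43706388 -0.07355625  0.02      ]
pigment_cup 0.96 [268.  62.  37.  41.] [ 0.53486774 -0.07702123  0.02      ]
[278.28669747 204.58324729] [278.63637609 285.04346119]
```

View pics/w2.png

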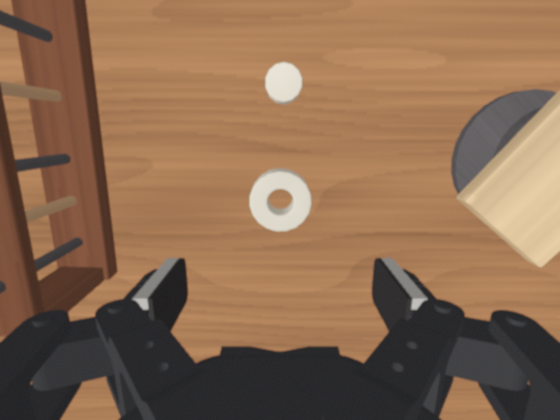

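>>> servo_tool --motion '[[[1,1,30,0,0,0],[1,0,40,0,0,0],[0,0,35,0,0,0],[0,0,25,0,0,0],[0,0,13,0,0,0]]]'

```text
time: 3.55
ee_pos: [0.4337, -0.0765, 0.0262]
tcp_rot: [-180.0, 0.1, -0.1]
wrist_force: [0.3, 0.1, 0.6]
opening: 0.0854
```

>>> servo_tool --motion '[[[0,0,0,0,0,0],[0,0,0,0,0,0]]]'

```text
time: 3.75
ee_pos: [0.4353, -0.0761, 0.0291]
tcp_rot: [180.0, -0.1, -0.1]
wrist_force: [0.5, 0.5, 1.4]
opening: 0.0854
```

```bash
python3 - <<'E'
from h import *
o=bot.get_obs();print(o['time'],o['ee_pos'],o['tcp_rot'],o['wrist_force'])
c=bot.camera('wrist');save(c,'w3.png')
for z in (.024,):print(proj(c,[o['ee_pos'][0],o['ee_pos'][1],z]))
E
```

```text
3.75 [ 0.43531743 -0.07607171  0.02911452] [ 1.79983475e+02 -8.45195752e-02 -6.38258758e-02] [0.49559496 0.49305099 1.35215272]
[278.68713417 279.50328803]
```

View pics/w3.png

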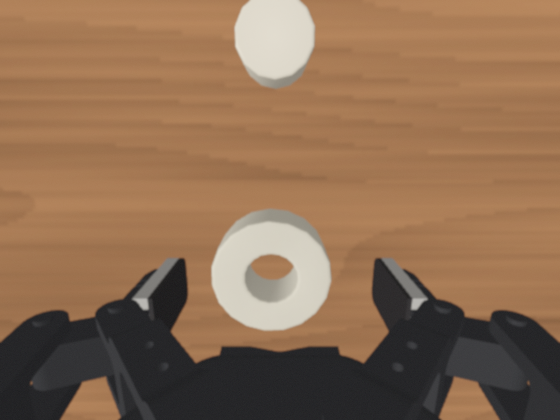

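>>> servo_tool --motion '[[[2,-3.5,3,0,0,0],[0,0,0,0,0,0]]]'

```text
time: 4.0
ee_pos: [0.4373, -0.0718, 0.0254]
tcp_rot: [180.0, -0.1, 0.0]
wrist_force: [-0.2, 0.3, 0.2]
opening: 0.0851
```

>>> servo_tool --motion '[[[0,0,0,0,0,0],[0,0,0,0,0,0],[0,0,0,0,0,0],[0,0,0,0,0,0],[0,0,0,0,0,0]]]' --gripper 48 --newtons 35

```text
time: 4.5
ee_pos: [0.4368, -0.0719, 0.0255]
tcp_rot: [180.0, -0.0, -0.0]
wrist_force: [-2.7, -1.0, 5.0]
opening: 0.0553
```

>>> servo_tool --motion '[[[0,0,0,0,0,0],[0,0,0,0,0,0],[0,0,0,0,0,0]]]'

```text
time: 4.8
ee_pos: [0.4368, -0.072, 0.0255]
tcp_rot: [180.0, -0.0, -0.0]
wrist_force: [-1.7, 1.1, 5.9]
opening: 0.055
```

```bash
python3 - <<'E'
from h import *
o=bot.get_obs();print(o['time'],o['ee_pos'],o['tcp_rot'],o['wrist_force'],o['opening'])
c=bot.camera('wrist');save(c,'w4.png')
for z in (.024,):print(proj(c,[o['ee_pos'][0],o['ee_pos'][1],z]))
E
```

```text
4.8 [ 0.43680172 -0.07195317  0.02546858] [ 1.79994995e+02 -3.09208643e-02 -6.16488485e-03] [-1.68454075  1.1467683   5.91795663] 0.05500371467065242
[278.66786624 283.44387523]
```

View pics/w4.png

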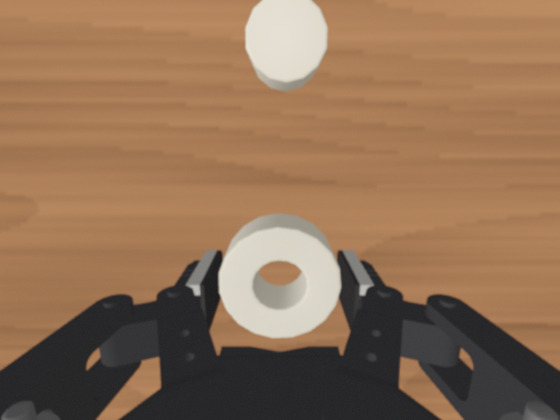

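>>> servo_tool --motion '[[[0,0,-20,0,0,0],[0,0,-40,0,0,0],[0,0,-45,0,0,0],[5,20,-40,0,0,0],[9,45,-15,0,0,0]]]'

```text
time: 5.35
ee_pos: [0.4519, -0.1363, 0.1894]
tcp_rot: [179.9, -0.3, 0.2]
wrist_force: [1.6, 0.6, -1.5]
opening: 0.0553
```

>>> servo_tool --motion '[[[10,45,0,0,0,0],[10,45,0,0,0,0],[0,40,0,0,0,0],[0,24,0,0,0,0],[0,0,0,0,0,0]]]'

```text
time: 5.85
ee_pos: [0.4702, -0.2936, 0.1839]
tcp_rot: [-180.0, 0.1, -0.2]
wrist_force: [-1.0, 0.1, -1.2]
opening: 0.0551
```

```bash
python3 - <<'E'
from h import *
o=bot.get_obs();print(o['time'],o['ee_pos'],o['tcp_rot'],o['wrist_force'],o['opening'])
c=bot.camera('wrist');save(c,'w5.png')
p=o['ee_pos'];print(proj(c,[p[0],p[1],p[2]-.0015]),proj(c,[.471,-.291,.117]))
s=bot.camera('side');save(s,'s5.png');i=cv2.imread('pics/s5.png')[100:230,270:420];cv2.imwrite('pics/s5z.png',cv2.resize(i,None,fx=5,fy=4.5,interpolation=2))
t=bot.camera('top');save(t,'t5.png')
for c in(s,t):print(proj(c,p))
E
```

```text
5.85 [ 0.47017734 -0.29356453  0.18390967] [-1.79992749e+02  6.27603848e-02 -1.89163784e-01] [-0.9583744   0.12222536 -1.24682758] 0.05507827772545233
[278.65323641 283.34431276] [274.88074966 233.07913527]
[346.13410789 126.70244513]
[404.13313982 200.54421664]
```

View pics/w5.png

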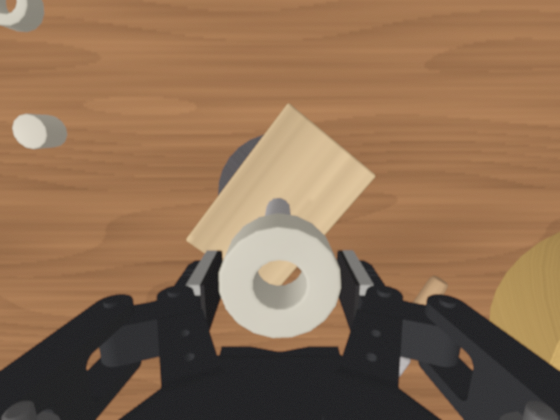

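View pics/s5z.png

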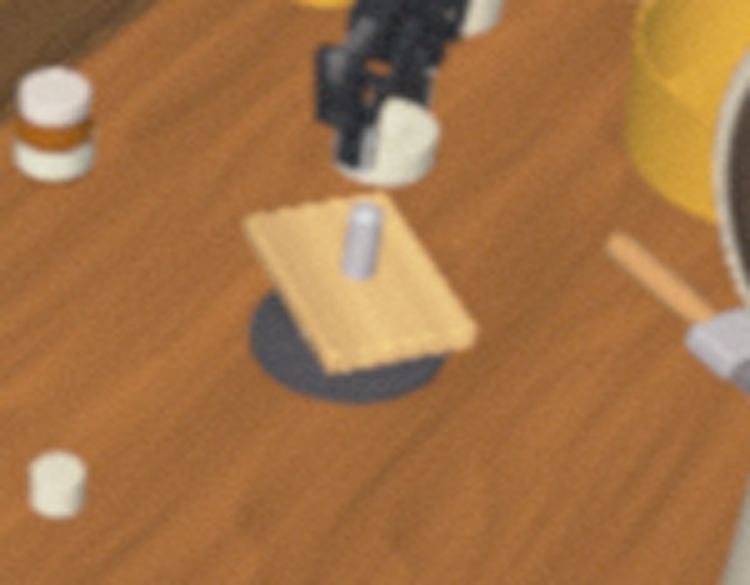

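>>> servo_tool --motion '[[[0,-0.7,15,0,0,0],[0,0,15,0,0,0],[0,0,5,0,0,0],[0,0,0,0,0,0]]]'

```text
time: 6.4
ee_pos: [0.4702, -0.2894, 0.1488]
tcp_rot: [-179.9, 0.1, 0.0]
wrist_force: [0.1, 0.5, -0.4]
opening: 0.0551
```

```bash
python3 - <<'E'
from h import *
o=bot.get_obs();print(o['time'],o['ee_pos'],o['tcp_rot'],o['wrist_force'],o['opening'])
c=bot.camera('wrist');save(c,'w6.png');cv2.imwrite('pics/w6z.png',cv2.resize(cv2.imread('pics/w6.png')[170:360,180:380],None,fx=3,fy=3,interpolation=2))
p=o['ee_pos'];print(proj(c,[p[0],p[1],p[2]-.0015]),proj(c,[p[0],p[1],.117]))
s=bot.camera('side');save(s,'s6.png');i=cv2.imread('pics/s6.png')[110:200,290:400];cv2.imwrite('pics/s6z.png',cv2.resize(i,None,fx=6,fy=6,interpolation=2))
print(proj(s,[p[0],p[1],p[2]-.0255]),proj(s,[p[0],p[1],.117]))
E
```

```text
6.4 [ 0.47023567 -0.289413    0.14878391] [-1.79943568e+02  8.64076472e-02  3.51083480e-02] [ 0.0640413   0.46041308 -0.35619408] 0.055058140749392775
[278.66966693 283.38466822] [278.81883169 256.01354989]
[343.00539443 144.64432988] [342.77034176 146.35643163]
```

View pics/w6z.png

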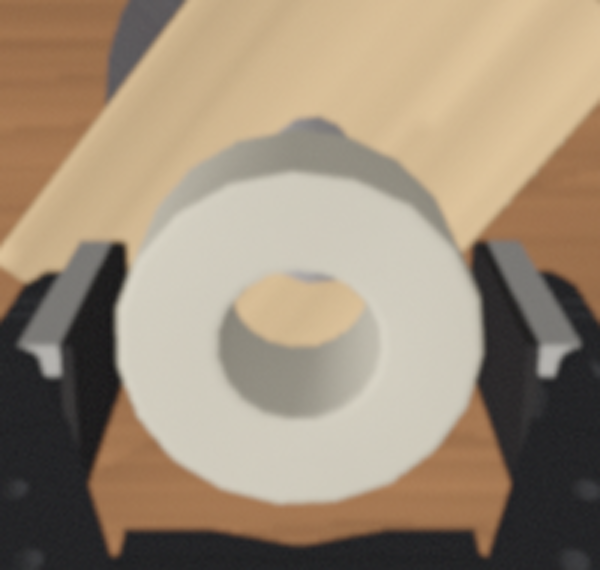

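View pics/s6z.png

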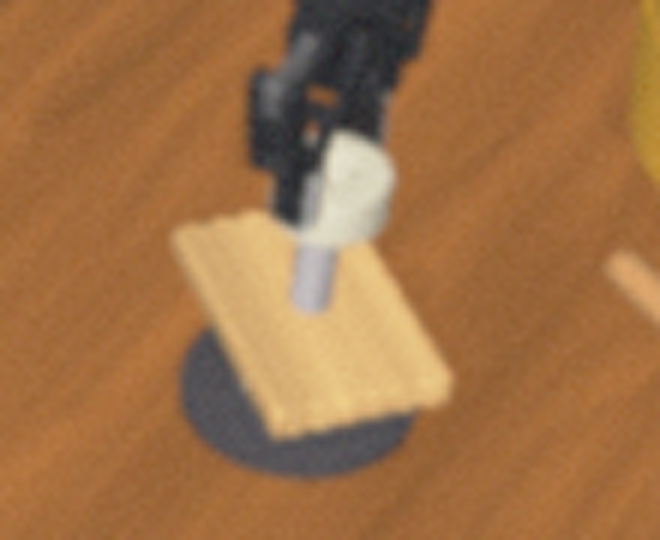

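```bash
python3 - <<'E'
from h import *
c=bot.camera('wrist');save(c,'w7.png');o=bot.get_obs();p=o['ee_pos'];print(p)
z=lambda X:np.round((proj(c,X)-[180,170])*3,0)
for dz in(.0015,.0255):
  for r in(.012,.028): print(dz,r,[z([p[0]+r*a,p[1]+r*b,p[2]-dz]).tolist() for a,b in((1,0),(-1,0),(0,1),(0,-1))])
for dx,dy in ((0,0),(.001,-.002)):
  print([z([p[0]+dx+.0055*a,p[1]+dy+.0055*b,.117]).tolist() for a,b in((1,0),(-1,0),(0,1),(0,-1))], z([p[0]+dx+.01,p[1]+dy,.112]))
E
```

```text
[ 0.47084797 -0.29019105  0.15042183]
0.0015 0.012 [[297.0, 265.0], [297.0, 412.0], [216.0, 340.0], [378.0, 340.0]]
0.0015 0.028 [[297.0, 159.0], [297.0, 503.0], [108.0, 340.0], [487.0, 340.0]]
0.0255 0.012 [[297.0, 207.0], [297.0, 336.0], [228.0, 273.0], [367.0, 273.0]]
0.0255 0.028 [[297.0, 116.0], [297.0, 416.0], [135.0, 273.0], [459.0, 273.0]]
[[297.0, 226.0], [297.0, 283.0], [267.0, 255.0], [328.0, 255.0]] [297. 193.]
[[308.0, 221.0], [308.0, 278.0], [278.0, 250.0], [339.0, 250.0]] [308. 188.]
```

>>> servo_tool --motion '[[[3,2,0,0,0,0],[0,0,0,0,0,0],[0,0,0,0,0,0]]]'

```text
time: 6.85
ee_pos: [0.4738, -0.2924, 0.15]
tcp_rot: [180.0, -0.0, -0.0]
wrist_force: [0.7, -0.5, -0.4]
opening: 0.0552
```

```bash
python3 - <<'E'
from h import *
o=bot.get_obs();print(o['time'],o['ee_pos'],o['tcp_rot'],o['wrist_force'],o['opening'])
c=bot.camera('wrist');save(c,'w8.png');cv2.imwrite('pics/w8z.png',cv2.resize(cv2.imread('pics/w8.png')[170:360,180:380],None,fx=3,fy=3,interpolation=2))
E
```

```text
6.85 [ 0.4737877  -0.29244818  0.14998749] [ 1.79989246e+02 -1.41187920e-02 -2.00445496e-02] [ 0.7222067  -0.45301397 -0.44906796] 0.055151520177709634
```

View pics/w8z.png

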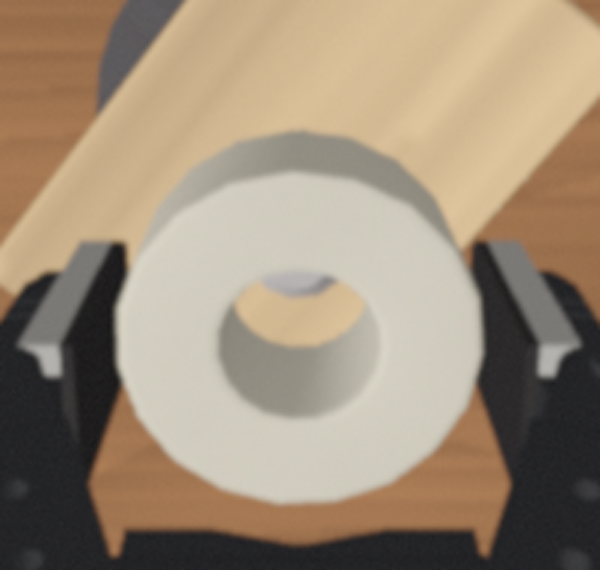

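>>> servo_tool --motion '[[[1.2,-0.3,4,0,0,0],[0,0,4,0,0,0],[0,0,4,0,0,0],[0,0,2,0,0,0],[0,0,0,0,0,0]]]'

```text
time: 7.4
ee_pos: [0.4746, -0.2918, 0.1353]
tcp_rot: [-180.0, 0.0, -0.0]
wrist_force: [-0.3, 0.8, -0.4]
opening: 0.055
```

```bash
python3 - <<'E'
from h import *
o=bot.get_obs();print(o['time'],o['ee_pos'],o['tcp_rot'],o['wrist_force'],o['torque'],o['opening'])
c=bot.camera('wrist');save(c,'w9.png');cv2.imwrite('pics/w9z.png',cv2.resize(cv2.imread('pics/w9.png')[170:360,180:380],None,fx=3,fy=3,interpolation=2))
E
```

```text
7.4 [ 0.47461335 -0.29183026  0.13527691] [-1.79976994e+02  3.62350132e-02 -1.27018990e-02] [-0.34216776  0.82877618 -0.38270322] [ 0.00804345  0.03721695 -0.01174993] 0.0550404418650768
```

View pics/w9z.png

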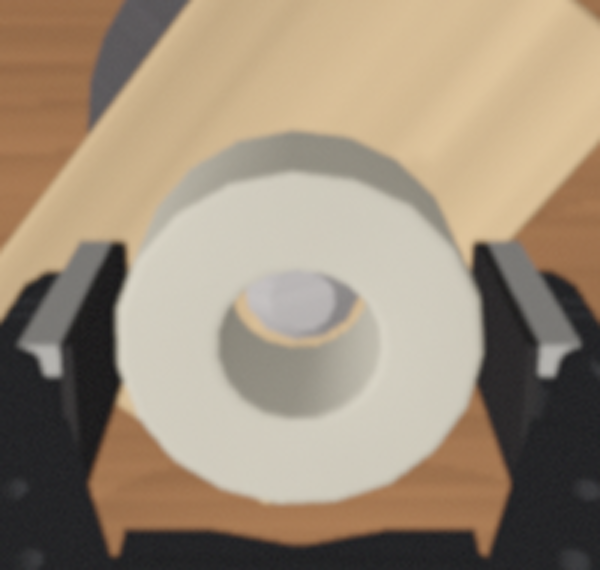

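>>> servo_tool --motion '[[[0,0,8,0,0,0],[0,0,8,0,0,0],[0,0,8,0,0,0],[0,0,8,0,0,0],[0,0,6,0,0,0]]]'

```text
time: 7.95
ee_pos: [0.4746, -0.2918, 0.0967]
tcp_rot: [-180.0, 0.0, -0.0]
wrist_force: [-0.2, -0.0, -0.3]
opening: 0.0553
```

>>> servo_tool --motion '[[[0,0,3,0,0,0],[0,0,3,0,0,0],[0,0,2,0,0,0],[0,0,1,0,0,0],[0,0,0,0,0,0]]]'

```text
time: 8.45
ee_pos: [0.4749, -0.292, 0.0889]
tcp_rot: [180.0, -0.0, -0.0]
wrist_force: [-0.3, 0.1, -1.3]
opening: 0.055
```

>>> servo_tool --motion '[[[0,0,0.7,0,0,0],[0,0,0.5,0,0,0],[0,0,0,0,0,0]]]'

```text
time: 8.75
ee_pos: [0.475, -0.292, 0.0885]
tcp_rot: [180.0, -0.0, -0.0]
wrist_force: [-2.1, 2.1, 5.2]
opening: 0.0553
```

>>> servo_tool --motion '[[[0,0,0,0,0,0],[0,0,0,0,0,0],[0,0,0,0,0,0],[0,0,0,0,0,0],[0,0,0,0,0,0]]]' --gripper 85

```text
time: 9.25
ee_pos: [0.4748, -0.2919, 0.0875]
tcp_rot: [-180.0, 0.0, -0.0]
wrist_force: [0.4, -0.3, 0.2]
opening: 0.0851
```

```bash
python3 - <<'E'
from h import *
o=bot.get_obs();print(o['time'],o['ee_pos'],o['wrist_force'],o['opening'])
c=bot.camera('wrist');save(c,'w10.png')
E
```

```text
9.25 [ 0.4748117  -0.29194595  0.08752338] [ 0.39414352 -0.30820793  0.2465981 ] 0.08512530216278787
```

View pics/w10.png

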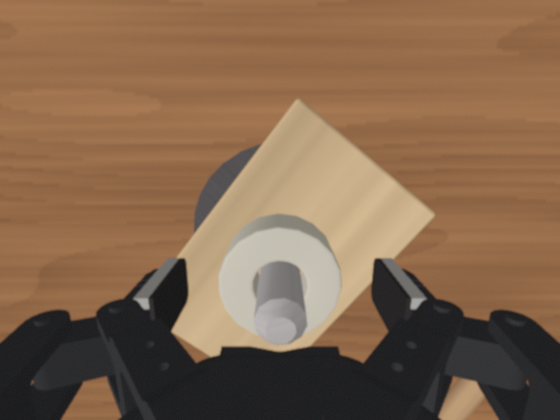

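>>> servo_tool --motion '[[[0,0,-20,0,0,0],[0,0,-40,0,0,0],[0,0,-40,0,0,0],[20,-25,-10,0,0,0],[32,-45,0,0,0,0]]]'

```text
time: 9.8
ee_pos: [0.5245, -0.2275, 0.2005]
tcp_rot: [179.9, -0.2, -0.2]
wrist_force: [1.4, -0.0, -1.1]
opening: 0.0852
```

>>> servo_tool --motion '[[[32,-45,0,0,0,0],[32,-45,0,0,0,0],[30,-40,20,0,0,0],[18,-25,30,0,0,0],[0,0,30,0,0,0]]]'

```text
time: 10.3
ee_pos: [0.6296, -0.0791, 0.1177]
tcp_rot: [-180.0, -0.1, 0.2]
wrist_force: [-0.9, -1.1, 0.1]
opening: 0.0848
```

>>> servo_tool --motion '[[[0,0,30,0,0,0],[0,0,20,0,0,0],[0,0,0,0,0,0],[0,0,0,0,0,0]]]'

```text
time: 10.7
ee_pos: [0.6277, -0.0826, 0.0695]
tcp_rot: [-180.0, 0.0, -0.0]
wrist_force: [-0.4, -0.5, 1.3]
opening: 0.0846
```

```bash
python3 - <<'E'
from h import *
o=bot.get_obs();print(o['time'],o['ee_pos'],o['tcp_rot'],o['wrist_force'],o['opening'],o['q'])
c=bot.camera('wrist');save(c,'w11.png')
p=o['ee_pos'];print(proj(c,[p[0],p[1],.02]),proj(c,[p[0]+.01,p[1]+.01,.02]))
for l in ['narrow_collar']:
  for r in bot.look_for(c,l)[:2]:
    x,y,w,h=r['rect'];print(l,r['confidence'],np.round(r['rect']),ray(c,x+w/2,y+h/2,.015))
E
```

```text
10.7 [ 0.62767909 -0.08264254  0.06953091] [-1.79998101e+02  6.01742567e-03 -1.27903601e-02] [-0.40525956 -0.51755899  1.32887118] 0.08458653401430714 [-7.50109119e+00  1.65587159e+01  3.41177968e+00  7.68592774e+01
  1.09867298e-03  1.72511699e+02]
[278.78772613 244.1239125 ] [261.70542244 228.12321367]
narrow_collar 0.62 [222. 186.  66.  68.] [ 0.64095864 -0.06873327  0.015     ]
```

View pics/w11.png

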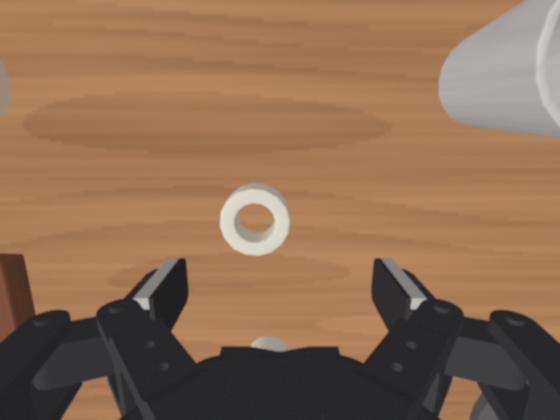

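>>> servo_tool --motion '[[[12.5,-14,0,0,0,0],[0,0,15,0,0,0],[0,0,20,0,0,0],[0,0,10,0,0,0],[0,0,0,0,0,0]]]'

```text
time: 11.3
ee_pos: [0.639, -0.0688, 0.0223]
tcp_rot: [-180.0, 0.2, -0.0]
wrist_force: [-0.8, 0.2, 0.3]
opening: 0.0847
```

>>> servo_tool --motion '[[[0,0,0,0,0,0],[0,0,0,0,0,0]]]'

```text
time: 11.5
ee_pos: [0.6407, -0.0689, 0.0252]
tcp_rot: [180.0, -0.1, -0.0]
wrist_force: [1.2, -0.5, -0.9]
opening: 0.0852
```

```bash
python3 - <<'E'
from h import *
o=bot.get_obs();print(o['time'],o['ee_pos'],o['tcp_rot'],o['wrist_force'],o['opening'])
c=bot.camera('wrist');save(c,'w12.png')
p=o['ee_pos'];print(proj(c,[p[0],p[1],.02]),proj(c,[p[0]+.01,p[1]+.01,.02]))
E
```

```text
11.5 [ 0.64065504 -0.06886497  0.02517584] [ 1.79990550e+02 -8.70442247e-02 -2.14293009e-02] [ 1.24735426 -0.53589846 -0.94193033] 0.08523292169635854
[278.70329701 279.49054125] [256.32463638 259.18742979]
```

View pics/w12.png

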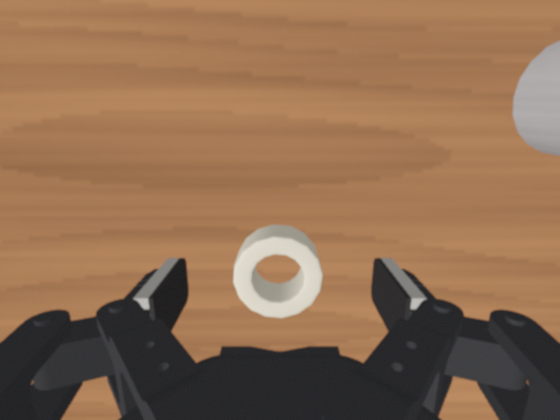

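>>> servo_tool --motion '[[[0,0,0,0,0,0],[0,0,0,0,0,0],[0,0,0,0,0,0],[0,0,0,0,0,0],[0,0,0,0,0,0]]]' --gripper 34 --newtons 30

```text
time: 12.05
ee_pos: [0.6404, -0.0687, 0.0245]
tcp_rot: [180.0, -0.0, -0.0]
wrist_force: [-1.8, 0.5, 5.3]
opening: 0.0409
```

>>> servo_tool --motion '[[[0,0,0,0,0,0],[0,0,0,0,0,0],[0,0,0,0,0,0]]]'

```text
time: 12.35
ee_pos: [0.6403, -0.0687, 0.0246]
tcp_rot: [180.0, -0.0, -0.0]
wrist_force: [-1.4, -0.1, 3.9]
opening: 0.0409
```

```bash
python3 - <<'E'
from h import *
o=bot.get_obs();print(o['time'],o['ee_pos'],o['tcp_rot'],o['wrist_force'],o['opening'])
E
```

```text
12.35 [ 0.64034419 -0.06865087  0.02455824] [ 1.79992940e+02 -3.71449772e-02 -1.20733093e-02] [-1.43864187 -0.08514194  3.87080443] 0.04087547918700374
```

>>> servo_tool --motion '[[[0,0,-20,0,0,0],[0,0,-35,0,0,0],[0,0,-35,0,0,0],[0,0,-35,0,0,0],[-15,20,-25,0,0,0]]]'

```text
time: 12.85
ee_pos: [0.6262, -0.0872, 0.1759]
tcp_rot: [-180.0, -0.1, 0.1]
wrist_force: [-0.3, 0.0, 0.3]
opening: 0.0408
```

>>> servo_tool --motion '[[[-25,33,0,0,0,0],[-25,33,0,0,0,0],[-25,33,0,0,0,0],[-25,33,0,0,0,0],[-25,33,0,0,0,0]]]'

```text
time: 13.35
ee_pos: [0.4989, -0.2546, 0.1737]
tcp_rot: [-180.0, 0.0, 0.0]
wrist_force: [1.1, -1.0, -0.0]
opening: 0.041
```

>>> servo_tool --motion '[[[-20,28,0,0,0,0],[-5.5,10,0,0,0,0],[0,0,10,0,0,0],[0,0,0,0,0,0],[0,0,0,0,0,0]]]'

```text
time: 13.85
ee_pos: [0.4751, -0.2904, 0.1632]
tcp_rot: [-179.9, 0.1, 0.1]
wrist_force: [-0.2, -0.2, -1.0]
opening: 0.0407
```

```bash
python3 - <<'E'
from h import *
o=bot.get_obs();print(o['time'],o['ee_pos'],o['tcp_rot'],o['wrist_force'],o['opening'])
E
```

```text
13.85 [ 0.47509985 -0.29041504  0.1632135 ] [-1.79946622e+02  5.65329328e-02  6.77384454e-02] [-0.17420592 -0.15186373 -1.02460437] 0.04070576776619992
```

>>> servo_tool --motion '[[[0,1.5,8,0,0,0],[0,0,6,0,0,0],[0,0,0,0,0,0],[0,0,0,0,0,0]]]'

```text
time: 14.25
ee_pos: [0.4746, -0.2928, 0.1497]
tcp_rot: [-180.0, 0.0, 0.0]
wrist_force: [0.7, 0.1, 0.2]
opening: 0.0406
```

```bash
python3 - <<'E'
from h import *
o=bot.get_obs();print(o['time'],o['ee_pos'],o['tcp_rot'],o['wrist_force'],o['opening'])
c=bot.camera('wrist');save(c,'w13.png');cv2.imwrite('pics/w13z.png',cv2.resize(cv2.imread('pics/w13.png')[170:360,180:380],None,fx=3,fy=3,interpolation=2))
E
```

```text
14.25 [ 0.4746248  -0.29279153  0.14974068] [-1.79985161e+02  2.58564765e-02  9.56827080e-03] [0.65478075 0.1495323  0.24987572] 0.04061850673170747
```

View pics/w13z.png

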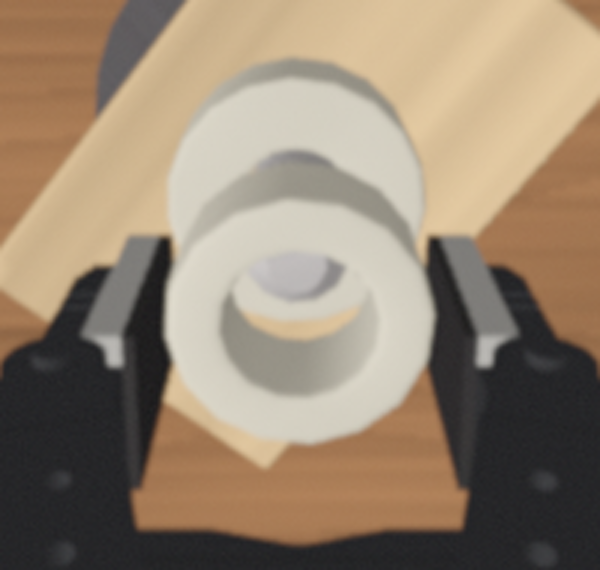

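>>> servo_tool --motion '[[[-1,-0.8,4,0,0,0],[0,0,4,0,0,0],[0,0,4,0,0,0],[0,0,2,0,0,0],[0,0,0,0,0,0]]]'

```text
time: 14.8
ee_pos: [0.4734, -0.2922, 0.1355]
tcp_rot: [-180.0, 0.0, -0.0]
wrist_force: [0.1, -0.2, -0.3]
opening: 0.0412
```

```bash
python3 - <<'E'
from h import *
o=bot.get_obs();print(o['time'],o['ee_pos'],o['tcp_rot'],o['wrist_force'],o['opening'])
c=bot.camera('wrist');save(c,'w14.png');cv2.imwrite('pics/w14z.png',cv2.resize(cv2.imread('pics/w14.png')[170:360,180:380],None,fx=3,fy=3,interpolation=2))
E
```

```text
14.8 [ 0.47343517 -0.29219813  0.13554741] [-1.79980548e+02  3.18357733e-02 -1.39059260e-02] [ 0.10325183 -0.24150235 -0.30157045] 0.04118011912923442
```

View pics/w14z.png

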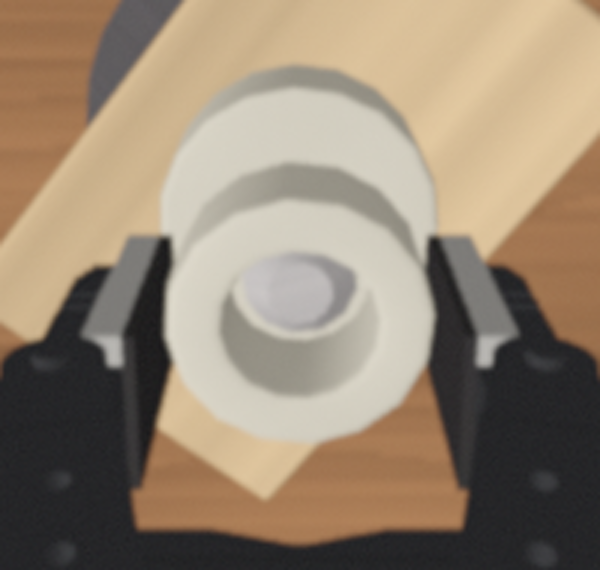

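>>> servo_tool --motion '[[[0,0,6,0,0,0],[0,0,6,0,0,0],[0,0,5,0,0,0],[0,0,3,0,0,0],[0,0,2,0,0,0]]]'

```text
time: 15.35
ee_pos: [0.4735, -0.2922, 0.1135]
tcp_rot: [-180.0, 0.0, -0.0]
wrist_force: [-0.2, 0.5, 0.1]
opening: 0.041
```

>>> servo_tool --motion '[[[0,0,1.2,0,0,0],[0,0,0.8,0,0,0],[0,0,0.8,0,0,0],[0,0,0,0,0,0]]]'

```text
time: 15.75
ee_pos: [0.4737, -0.2923, 0.1116]
tcp_rot: [180.0, -0.0, -0.0]
wrist_force: [-1.0, 0.2, 1.1]
opening: 0.0409
```

>>> servo_tool --motion '[[[0,0,0.5,0,0,0],[0,0,0.3,0,0,0],[0,0,0,0,0,0]]]'

```text
time: 16.05
ee_pos: [0.4737, -0.2924, 0.1115]
tcp_rot: [180.0, -0.1, -0.0]
wrist_force: [-1.8, 2.5, 8.3]
opening: 0.0411
```

>>> servo_tool --motion '[[[0,0,0,0,0,0],[0,0,0,0,0,0],[0,0,0,0,0,0],[0,0,0,0,0,0],[0,0,0,0,0,0]]]' --gripper 85

```text
time: 16.55
ee_pos: [0.4736, -0.2923, 0.1102]
tcp_rot: [-180.0, 0.0, -0.0]
wrist_force: [0.2, 0.2, -0.4]
opening: 0.0853
```

```bash
python3 - <<'E'
from h import *
o=bot.get_obs();print(o['time'],o['ee_pos'],o['tcp_rot'],o['wrist_force'],o['opening'])
c=bot.camera('wrist');save(c,'w15.png')
E
```

```text
16.55 [ 0.4735637  -0.29225145  0.11023572] [-1.79988836e+02  1.38654915e-02 -1.06630680e-02] [ 0.17009627  0.20592521 -0.44542663] 0.08532958763634518
```

View pics/w15.png

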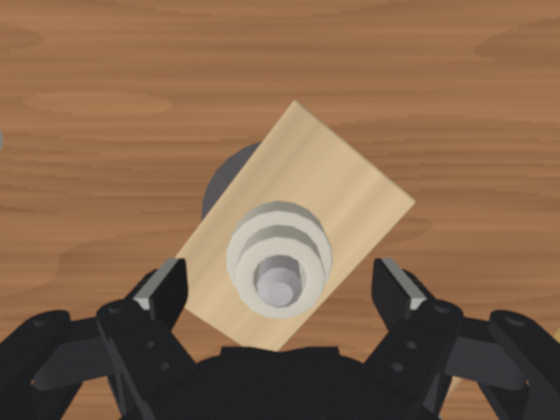

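>>> servo_tool --motion '[[[0,0,-20,0,0,0],[0,0,-35,0,0,0],[0,0,-40,0,0,-0.14],[0,0,-40,0,0,-0.14],[0,0,-30,0,0,-0.14]]]'

```text
time: 17.1
ee_pos: [0.4737, -0.2923, 0.2781]
tcp_rot: [179.9, -0.1, 24.4]
wrist_force: [-0.3, -1.5, 0.8]
opening: 0.0853
```

>>> servo_tool --motion '[[[0,0,0,0,0,-0.145],[0,0,0,0,0,-0.145],[0,0,0,0,0,-0.145],[0,0,0,0,0,-0.145],[0,0,0,0,0,-0.145]]]'

```text
time: 17.6
ee_pos: [0.4736, -0.2923, 0.2754]
tcp_rot: [-180.0, -0.0, 65.9]
wrist_force: [0.0, -0.2, 0.6]
opening: 0.0851
```

>>> servo_tool --motion '[[[0,0,0,0,0,-0.145],[0,0,0,0,0,-0.145],[0,0,0,0,0,-0.145],[0,0,0,0,0,-0.145],[0,0,0,0,0,-0.145]]]'

```text
time: 18.1
ee_pos: [0.4736, -0.2923, 0.2754]
tcp_rot: [-180.0, -0.0, 107.5]
wrist_force: [0.2, -0.3, -0.9]
opening: 0.0851
```

>>> servo_tool --motion '[[[0,0,0,0,0,-0.145],[0,0,0,0,0,-0.145],[0,0,0,0,0,-0.145],[0,0,0,0,0,-0.145],[0,0,0,0,0,-0.145]]]'

```text
time: 18.6
ee_pos: [0.4736, -0.2923, 0.2754]
tcp_rot: [-180.0, -0.0, 149.0]
wrist_force: [-0.3, -0.5, -0.1]
opening: 0.0852
```

>>> servo_tool --motion '[[[0,0,0,0,0,-0.145],[0,0,0,0,0,-0.04],[0,0,0,0,0,0]]]'

```text
time: 18.9
ee_pos: [0.4736, -0.2923, 0.2754]
tcp_rot: [-180.0, -0.0, 159.3]
wrist_force: [0.0, -0.1, -1.1]
opening: 0.0853
```

```bash
cat >> h.py <<'E'
def td(o,target):
    from scipy.spatial.transform import Rotation as Ro
    R=Ro.from_euler('xyz',o['tcp_rot'],degrees=True).as_matrix()
    return R.T@(np.array(target)-o['ee_pos'])*1000
E
python3 - <<'E'
from h import *
o=bot.get_obs();print(o['time'],o['ee_pos'],o['tcp_rot'],o['q'],td(o,[.4265,.3095,.28]))
c=bot.camera('side');save(c,'s16.png');i=cv2.imread('pics/s16.png')[100:220,280:420];cv2.imwrite('pics/s16z.png',cv2.resize(i,None,fx=5,fy=5,interpolation=2))
E
```

```text
18.9 [ 0.4736177  -0.29230888  0.27537664] [-1.79999796e+02 -2.64492218e-03  1.59294269e+02] [-3.16818510e+01  6.55109445e+00  1.45925440e+01  9.80440074e+01
 -7.03382329e-04 -1.09761197e+01] [256.85512562 546.27789763  -4.61343867]
```

View pics/s16z.png

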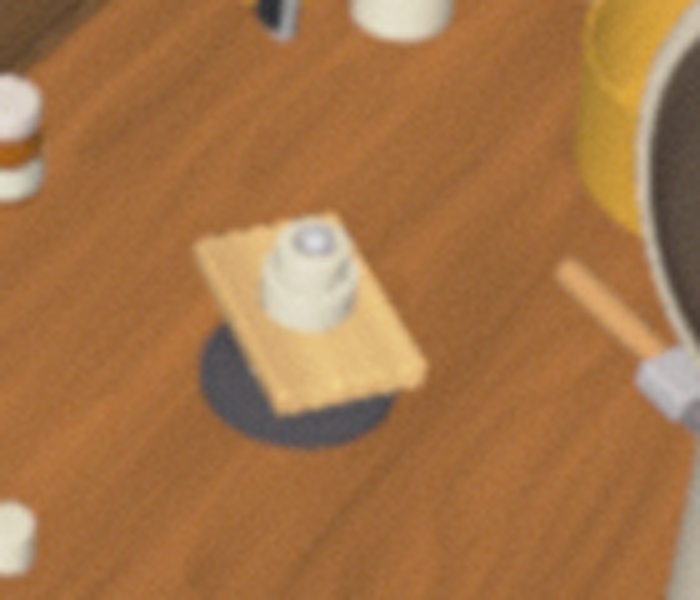

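```bash
python3 - <<'E'
from h import *
from scipy.spatial.transform import Rotation as Ro
o=bot.get_obs()
c=bot.camera('wrist');save(c,'w17.png')
x0,y0=200,150;cv2.imwrite('pics/w17z.png',cv2.resize(cv2.imread('pics/w17.png')[180:330,180:380],None,fx=4,fy=4,interpolation=2))
import pickle;pickle.dump((c,o),open('c17.pkl','wb'))
Rt=Ro.from_euler('xyz',o['tcp_rot'],degrees=True).as_matrix()
# cam pose in tool
Rc=np.array(c['R']); t=np.array(c['t'])
A=Rc@Rt; b=Rc@o['ee_pos']+t   # cam = A*tool + b
p=np.array([.47356,-.29225,.11024]); R0=Ro.from_euler('xyz',[180,0,0],degrees=True).as_matrix()
c0=dict(c); c0['R']=A@R0.T; c0['t']=b-c0['R']@p
for u,v in((279,291),(280,293),(277,289)): print('yaw0',ray(c0,u,v,.117))
print(proj(c,[.471,-.292,.117]),proj(c0,[.471,-.292,.117]))
E
```

```text
yaw0 [ 0.47274331 -0.29205511  0.117     ]
yaw0 [ 0.4718092  -0.29247383  0.117     ]
yaw0 [ 0.47367389 -0.29122048  0.117     ]
[278.71652439 197.0734362 ] [278.87023077 294.72634228]
```

View pics/w17z.png

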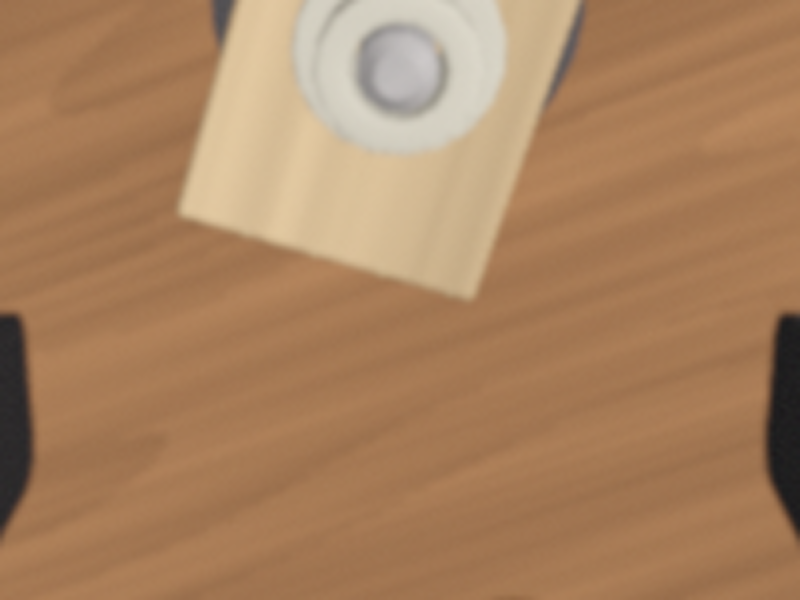

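```bash
python3 - <<'E'
import cv2
cv2.imwrite('pics/w15z.png',cv2.resize(cv2.imread('pics/w15.png')[180:330,180:380],None,fx=4,fy=4,interpolation=2))
E
```

```text
(no output)
```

View pics/w15z.png

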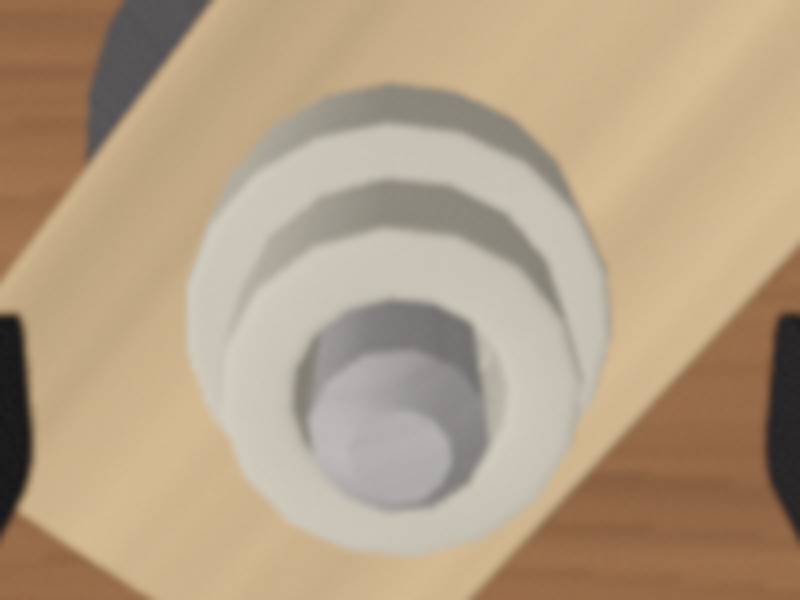

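```bash
python3 - <<'E'
from h import *
import pickle
c,o=pickle.load(open('c17.pkl','rb'))
f=lambda u,v:ray(c,180+u/4,180+v/4,.063)[:2]
g=lambda a,b:np.degrees(np.arctan2(*(f(*b)-f(*a))[::-1]))
print(g((178,213),(472,298)),g((235,0),(178,213)),g((583,0),(472,298)))
i=cv2.imread('pics/w17.png');cv2.imwrite('pics/w17y.png',cv2.resize(i[60:300,180:440],None,fx=3,fy=2.5*1,interpolation=2))
E
```

```text
51.98192455313969 -37.49105056308037 -39.06116362658991
```

View pics/w17y.png

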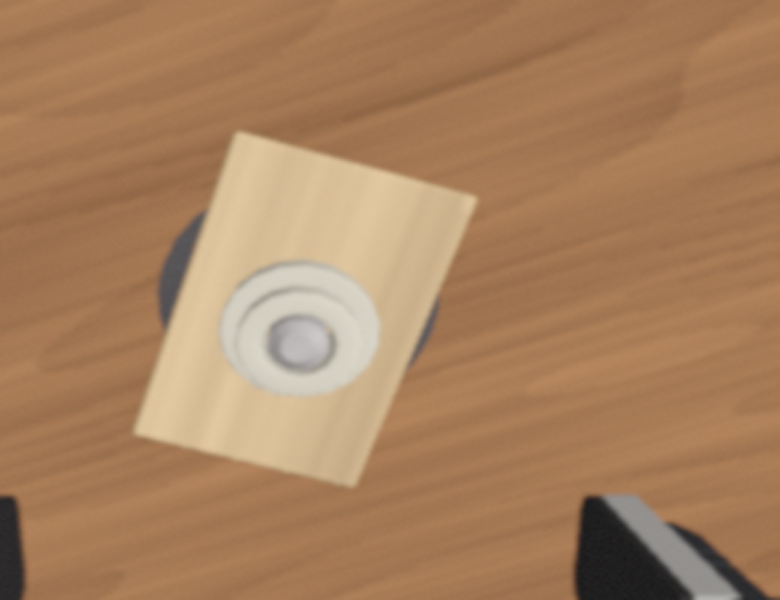

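>>> servo_tool --motion '[[[8,16,0,0,0,0],[14,30,0,0,0,0],[16,35,0,0,0,0],[16,35,0,0,0,0],[16,35,0,0,0,0]]]'

```text
time: 19.5
ee_pos: [0.4609, -0.1243, 0.2755]
tcp_rot: [180.0, 0.0, 159.2]
wrist_force: [1.3, 0.3, -1.2]
opening: 0.0847
```

>>> servo_tool --motion '[[[16,35,0,0,0,0],[16,35,0,0,0,0],[16,35,0,0,0,0],[16,35,0,0,0,0],[16,35,0,0,0,0]]]'

```text
time: 20.0
ee_pos: [0.4477, 0.0677, 0.2757]
tcp_rot: [180.0, 0.0, 159.2]
wrist_force: [1.0, 0.8, 0.6]
opening: 0.0853
```

>>> servo_tool --motion '[[[16,35,0,0,0,0],[16,35,0,0,0,0],[16,35,0,0,0,0],[16,35,0,0,0,0],[16,35,0,0,0,0]]]'

```text
time: 20.5
ee_pos: [0.4347, 0.2596, 0.2757]
tcp_rot: [180.0, 0.0, 159.2]
wrist_force: [1.3, -0.4, 0.5]
opening: 0.0849
```

>>> servo_tool --motion '[[[10,24,0,0,0,0],[8,16,0,0,0,0],[0,0,0,0,0,0],[0,0,0,0,0,0]]]'

```text
time: 20.9
ee_pos: [0.4325, 0.3016, 0.2754]
tcp_rot: [-180.0, -0.0, 159.3]
wrist_force: [0.3, 0.0, -0.3]
opening: 0.0851
```

```bash
python3 - <<'E'
from h import *
o=bot.get_obs();print(o['time'],o['ee_pos'],o['tcp_rot'],o['q'],td(o,[.4265,.3095,.28]))
c=bot.camera('wrist');save(c,'w18.png')
p=o['ee_pos'];print(proj(c,[p[0],p[1],.048]),proj(c,[.4265,.3095,.048]))
import pickle;pickle.dump((c,o),open('c18.pkl','wb'))
E
```

```text
20.9 [0.4324963  0.30164913 0.27541811] [-1.79981252e+02 -6.17320199e-03  1.59302639e+02] [ 3.48970292e+01  2.49693816e+00  1.02791242e+01  9.78011423e+01
 -5.50015386e-03  5.55943903e+01] [ 8.38454515  5.22339249 -4.58270011]
[279.50638999 186.16132563] [284.08293863 178.91999275]
```

View pics/w18.png

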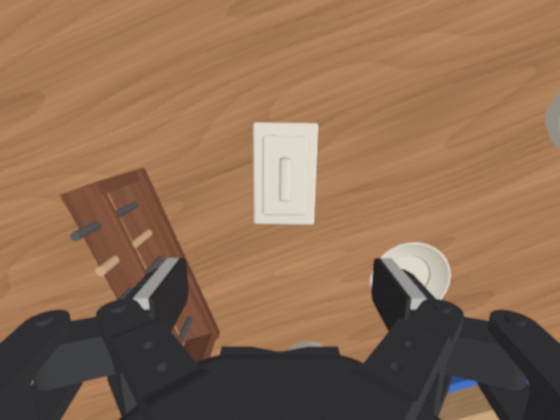

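```bash
python3 - <<'E'
from h import *
import pickle
ang=lambda d:np.degrees(np.arctan2(d[1],d[0]))
c,o=pickle.load(open('c17.pkl','rb'))
P=[ray(c,180+u/3,60+v/2.5,.063)[:2] for u,v in((238,131),(477,198),(355,487),(134,434))]
print(np.mean(P,0),ang(P[3]-P[0]),ang(P[2]-P[1]),ang(P[1]-P[0]),ang(P[2]-P[3]),np.linalg.norm(P[3]-P[0]),np.linalg.norm(P[1]-P[0]))
c,o=pickle.load(open('c18.pkl','rb'))
i=cv2.imread('pics/w18.png')[110:240,230:340];cv2.imwrite('pics/w18z.png',cv2.resize(i,None,fx=5,fy=4.6,interpolation=2))
Q=[ray(c,u,v,.008)[:2] for u,v in((253,123),(318,124),(315,224),(254,224))]
print(np.mean(Q,0),ang(Q[0]-Q[3]),ang(Q[1]-Q[2]),ang(Q[1]-Q[0]),ang(Q[2]-Q[3]),np.linalg.norm(Q[3]-Q[0]),np.linalg.norm(Q[1]-Q[0]))
print(ray(c,286,180,.048))
E
```

```text
[ 0.47321275 -0.29173055] -38.39129617415582 -38.043489241625814 51.32568265713451 52.05328926049817 0.13898777478832516 0.08799613243717214
[0.42957325 0.31017755] 158.61008722267815 159.3945953140945 68.45476618523921 69.31225329156383 0.1285477385820275 0.07897490589695884
[0.42843944 0.31111475 0.048     ]
```

View pics/w18z.png

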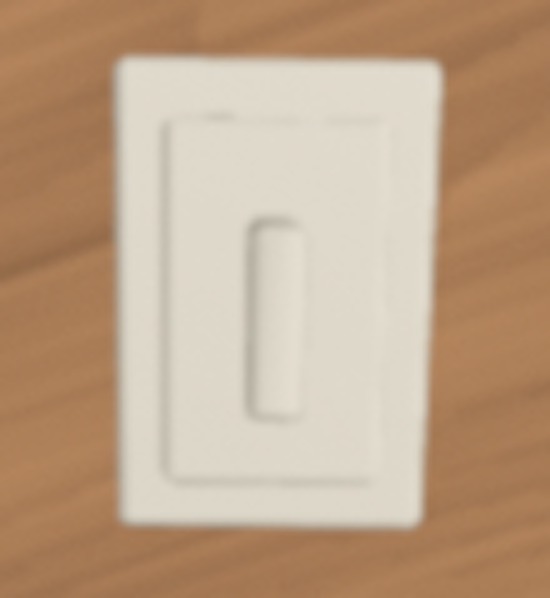

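```bash
python3 - <<'E'
from h import *
o=bot.get_obs();print(td(o,[.4275,.3103,.10]))
E
```

```text
[  8.1341548    6.71967853 175.53758705]
```

>>> servo_tool --motion '[[[4,4,20,0,0,0],[4,2.7,40,0,0,0],[0,0,45,0,0,0.005],[0,0,45,0,0,0],[0,0,20,0,0,0]]]'

```text
time: 21.45
ee_pos: [0.4266, 0.3085, 0.1014]
tcp_rot: [-179.8, -0.1, 158.9]
wrist_force: [-0.7, 0.0, -0.1]
opening: 0.0853
```

>>> servo_tool --motion '[[[0,0,6,0,0,0],[0,0,0,0,0,0],[0,0,0,0,0,0]]]' --gripper 60

```text
time: 21.75
ee_pos: [0.4288, 0.3107, 0.1013]
tcp_rot: [179.9, 0.1, 158.9]
wrist_force: [-0.1, 0.5, -0.3]
opening: 0.0597
```

```bash
python3 - <<'E'
from h import *
o=bot.get_obs();print(o['time'],o['ee_pos'],o['tcp_rot'],o['opening'])
c=bot.camera('wrist');save(c,'w19.png')
p=o['ee_pos'];print(proj(c,[p[0],p[1],.048]),proj(c,[.4275,.3103,.048]))
import pickle;pickle.dump((c,o),open('c19.pkl','wb'))
E
```

```text
21.75 [0.42880341 0.3106908  0.10125641] [1.79884179e+02 7.63700950e-02 1.58943250e+02] 0.059652984565573705
[279.23010234 238.9537365 ] [277.85077349 237.27834198]
```

View pics/w19.png

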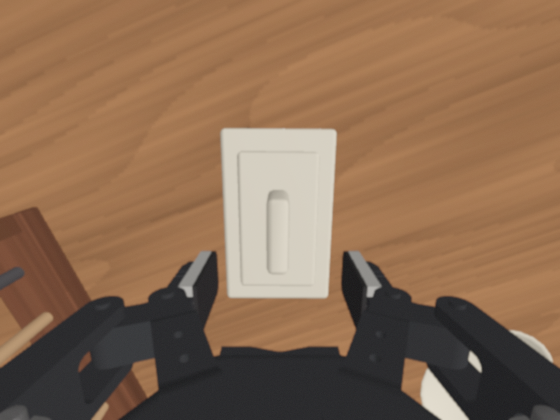

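>>> servo_tool --motion '[[[0.5,0,15,0,0,0],[0,0,20,0,0,0],[0,0,16,0,0,0],[0,0,8,0,0,0],[0,0,2,0,0,0]]]'

```text
time: 22.3
ee_pos: [0.4272, 0.3105, 0.0374]
tcp_rot: [-179.9, -0.0, 159.0]
wrist_force: [-0.9, -0.1, -0.2]
opening: 0.0603
```

>>> servo_tool --motion '[[[0,0,0,0,0,0],[0,0,0,0,0,0],[0,0,0,0,0,0]]]'

```text
time: 22.6
ee_pos: [0.428, 0.311, 0.0392]
tcp_rot: [179.9, 0.0, 159.0]
wrist_force: [0.0, -0.3, -0.8]
opening: 0.0601
```

>>> servo_tool --motion '[[[0,0,-1,0,0,0],[0,0,0,0,0,0],[0,0,0,0,0,0],[0,0,0,0,0,0],[0,0,0,0,0,0]]]' --gripper 5 --newtons 60

```text
time: 23.1
ee_pos: [0.4277, 0.3109, 0.0398]
tcp_rot: [180.0, 0.0, 159.0]
wrist_force: [-0.2, 0.3, 2.9]
opening: 0.0127
```

>>> servo_tool --motion '[[[0,0,0,0,0,0],[0,0,0,0,0,0],[0,0,0,0,0,0],[0,0,0,0,0,0]]]'

```text
time: 23.5
ee_pos: [0.4277, 0.3109, 0.0398]
tcp_rot: [180.0, 0.0, 159.0]
wrist_force: [-1.5, 0.4, 4.4]
opening: 0.0125
```

```bash
python3 - <<'E'
from h import *
o=bot.get_obs();print(o['time'],o['ee_pos'],o['tcp_rot'],o['opening'],o['wrist_force'])
c=bot.camera('wrist');save(c,'w20.png')
import pickle;pickle.dump((c,o),open('c20.pkl','wb'))
E
```

```text
23.5 [0.4277159  0.31089478 0.03975395] [1.79971827e+02 1.66254186e-02 1.58990066e+02] 0.012496180477525827 [-1.49396007  0.35502331  4.41425011]
```

View pics/w20.png

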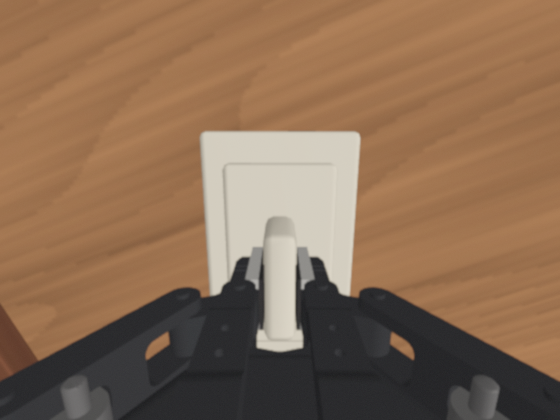

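```bash
cat > off.py <<'E'
from h import *
import pickle
from scipy.spatial.transform import Rotation as Ro
def chk(c,o,zoff):
    R=Ro.from_euler('xyz',o['tcp_rot'],degrees=True).as_matrix()
    f=lambda x,y,z:np.round(proj(c,o['ee_pos']+R@np.array([x,y,zoff-z])),1).tolist()
    print('handle top ends',f(.025,0,.048),f(-.025,0,.048))
    print('plate corners',f(.065,.04,.008),f(.065,-.04,.008),'step',f(.05,.028,.016),f(.05,-.028,.016))
E
python3 - <<'E'
from off import *
c,o=pickle.load(open('c20.pkl','rb'))
chk(c,o,o['ee_pos'][2])
cv2.imwrite('pics/w20z.png',cv2.resize(cv2.imread('pics/w20.png')[120:360,190:370],None,fx=4,fy=2.5,interpolation=2))
E
```

```text
handle top ends [279.5, 233.8] [279.5, 342.8]
plate corners [362.4, 127.8] [196.6, 127.8] step [339.0, 160.9] [219.9, 160.9]
```

View pics/w20z.png

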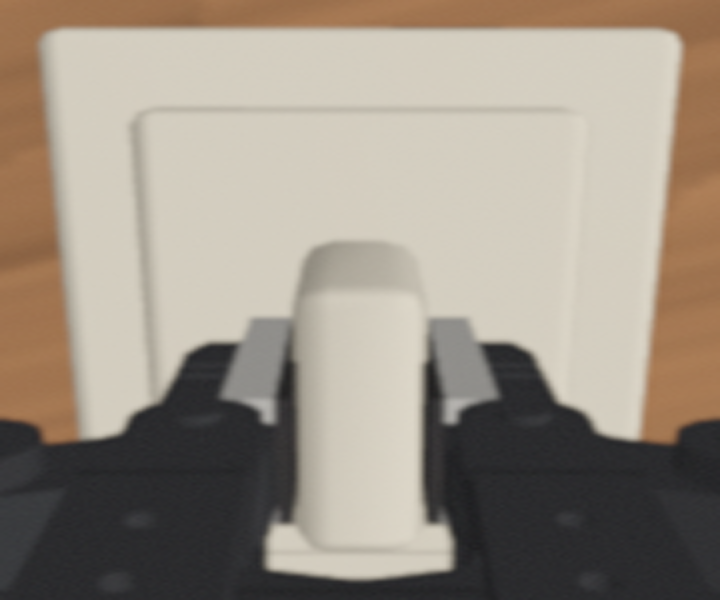

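>>> servo_tool --motion '[[[0,0,-3,0,0,0],[0,0,-8,0,0,0],[0,0,-15,0,0,0],[0,0,-15,0,0,0],[0,0,0,0,0,0]]]'

```text
time: 24.05
ee_pos: [0.4288, 0.3116, 0.0836]
tcp_rot: [179.8, 0.1, 159.0]
wrist_force: [1.4, -0.1, -4.2]
opening: 0.0131
```

>>> servo_tool --motion '[[[0,0,-20,0,0,0],[0,0,-35,0,0,0],[0,0,-40,0,0,0],[0,0,-40,0,0,0],[0,0,-20,0,0,0]]]'

```text
time: 24.55
ee_pos: [0.4281, 0.3111, 0.2393]
tcp_rot: [179.8, 0.1, 159.0]
wrist_force: [0.1, 0.3, -3.1]
opening: 0.013
```

>>> servo_tool --motion '[[[0,0,-6,0,0,0],[0,0,0,0,0,0],[0,0,0,0,0,0]]]'

```text
time: 24.85
ee_pos: [0.4273, 0.3105, 0.2398]
tcp_rot: [-179.9, -0.1, 159.0]
wrist_force: [0.3, 0.6, -3.6]
opening: 0.0129
```

```bash
python3 - <<'E'
from off import *
o=bot.get_obs();print(o['time'],o['ee_pos'],o['tcp_rot'],o['opening'],o['wrist_force'],o['torque'])
c=bot.camera('wrist');save(c,'w21.png')
chk(c,o,.0398)
print(td(o,[.4717,-.2915,.24]))
cv2.imwrite('pics/w21z.png',cv2.resize(cv2.imread('pics/w21.png')[120:360,190:370],None,fx=4,fy=2.5,interpolation=2))
c=bot.camera('side');save(c,'s21.png')
E
```

```text
24.85 [0.4272747  0.31053834 0.23977584] [-1.79897415e+02 -6.71435415e-02  1.58983930e+02] 0.012934689939829287 [ 0.26354159  0.56040619 -3.60811211] [ 0.03234734 -0.02802499 -0.00983527]
handle top ends [279.4, 233.8] [279.4, 342.7]
plate corners [362.3, 127.8] [196.5, 127.8] step [338.9, 160.9] [219.9, 160.9]
[-2.57378565e+02 -5.46058508e+02  4.51921758e-01]
```

View pics/w21z.png

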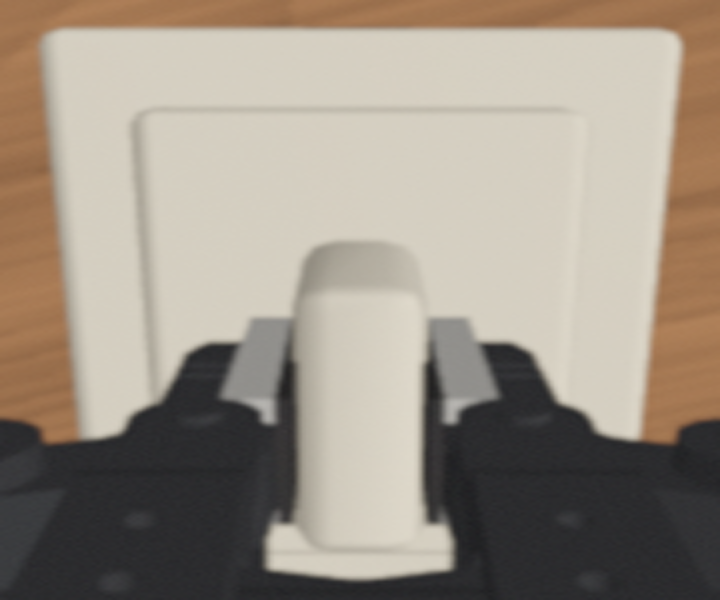

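View pics/s21.png

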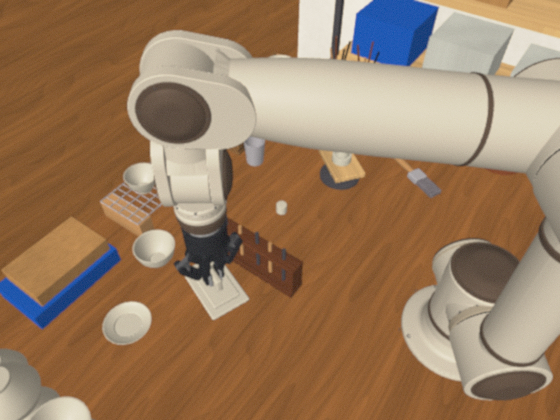

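>>> servo_tool --motion '[[[-4,-8,0,0,0,0],[-8,-16,0,0,0,0],[-14,-30,0,0,0,0],[-14,-30,0,0,0,0],[-14,-30,0,0,0,0]]]'

```text
time: 25.45
ee_pos: [0.4367, 0.1833, 0.2408]
tcp_rot: [-180.0, -0.0, 159.0]
wrist_force: [0.5, -0.1, -2.6]
opening: 0.0131
```

>>> servo_tool --motion '[[[-14,-30,0,0,0,0],[-14,-30,0,0,0,0],[-14,-30,0,0,0,0],[-14,-30,0,0,0,0],[-14,-30,0,0,0,0]]]'

```text
time: 25.95
ee_pos: [0.4481, 0.018, 0.241]
tcp_rot: [-180.0, -0.0, 159.0]
wrist_force: [0.6, 0.1, -5.0]
opening: 0.0132
```

>>> servo_tool --motion '[[[-14,-30,0,0,0,0],[-14,-30,0,0,0,0],[-14,-30,0,0,0,0],[-14,-30,0,0,0,0],[-14,-30,0,0,0,0]]]'

```text
time: 26.45
ee_pos: [0.4595, -0.147, 0.241]
tcp_rot: [-180.0, -0.0, 159.0]
wrist_force: [0.7, 0.1, -3.3]
opening: 0.0129
```

>>> servo_tool --motion '[[[-14,-30,0,0,0,0],[-14,-30,0,0,0,0],[-14,-30,0,0,0,0],[-14,-30,0,0,0,0],[-6,-14,0,0,0,0]]]'

```text
time: 26.95
ee_pos: [0.4692, -0.2952, 0.2404]
tcp_rot: [-180.0, -0.1, 158.9]
wrist_force: [-0.2, -0.6, -3.2]
opening: 0.0132
```

>>> servo_tool --motion '[[[0,0,0,0,0,0.05],[0,0,0,0,0,0.06],[0,0,0,0,0,0.07],[0,0,0,0,0,0.07],[0,0,0,0,0,0.052]]]'

```text
time: 27.45
ee_pos: [0.4695, -0.2924, 0.241]
tcp_rot: [-180.0, -0.1, 141.5]
wrist_force: [0.1, -0.9, -4.0]
opening: 0.0128
```

>>> servo_tool --motion '[[[0,0,0,0,0,0],[0,0,0,0,0,0]]]'

```text
time: 27.65
ee_pos: [0.4697, -0.2924, 0.2412]
tcp_rot: [180.0, -0.0, 141.8]
wrist_force: [-0.7, 0.5, -3.3]
opening: 0.013
```

```bash
python3 - <<'E'
from off import *
o=bot.get_obs();print(o['time'],o['ee_pos'],o['tcp_rot'],o['opening'],o['wrist_force'],o['torque'])
print(td(o,[.4717,-.2915,.24]))
E
```

```text
27.65 [ 0.4697391  -0.29243543  0.24121159] [ 1.79999598e+02 -2.93313546e-02  1.41775091e+02] 0.01298624948715161 [-0.65088765  0.50591885 -3.26079245] [-0.02253955 -0.01497356  0.01073054]
[-0.96228565  1.94816451  1.21110638]
```

>>> servo_tool --motion '[[[-1,2,8,0,0,0],[0,0,15,0,0,0],[0,0,18,0,0,0],[0,0,14,0,0,0],[0,0,5,0,0,0]]]'

```text
time: 28.15
ee_pos: [0.4715, -0.2912, 0.1793]
tcp_rot: [-180.0, -0.2, 141.7]
wrist_force: [0.3, 0.5, -4.4]
opening: 0.013
```

>>> servo_tool --motion '[[[0,0,0,0,0,0],[0,0,0,0,0,0],[0,0,0,0,0,0]]]'

```text
time: 28.45
ee_pos: [0.4724, -0.2918, 0.1823]
tcp_rot: [180.0, 0.1, 141.7]
wrist_force: [-1.0, 0.6, -3.6]
opening: 0.0127
```

```bash
python3 - <<'E'
from off import *
o=bot.get_obs();print(o['time'],o['ee_pos'],o['tcp_rot'],o['opening'],o['wrist_force'],td(o,[.4717,-.2915,.1668]))
from scipy.spatial.transform import Rotation as Ro
R=Ro.from_euler('xyz',o['tcp_rot'],degrees=True).as_matrix()
for n,(a,b,w,h),f in(('top',(350,150,90,100),7),('side',(300,90,90,110),7),('wrist',(0,0,560,420),1)):
    c=bot.camera(n);save(c,n+'22.png');i=cv2.imread('pics/'+n+'22.png')[b:b+h,a:a+w]
    i=cv2.resize(i,None,fx=f,fy=min(f,590/h),interpolation=2)
    if n!='wrist':
      sx=i.shape[1]/w;sy=i.shape[0]/h
      q=lambda X:tuple(int(v) for v in ((proj(c,X)-[a,b])*[sx,sy]))
      pts=[q(o['ee_pos']+R@np.array([x,y,.0318])) for x,y in((.065,.04),(-.065,.04),(-.065,-.04),(.065,-.04))]
      cv2.polylines(i,[np.array(pts)],True,(0,0,255),1)
      r=np.radians(-38.2);u=np.array([np.cos(r),np.sin(r),0]);v=np.array([-u[1],u[0],0]);B=np.array([.4717,-.2915,.063])
      cv2.polylines(i,[np.array([q(B+s*.07*u+t*.045*v) for s,t in((1,1),(-1,1),(-1,-1),(1,-1))])],True,(255,0,0),1)
    cv2.imwrite('pics/'+n+'22z.png',i)
E
```

```text
28.45 [ 0.47235014 -0.29184667  0.1823235 ] [1.79990232e+02 7.68777030e-02 1.41684039e+02] 0.012704161091074178 [-0.95685734  0.62959565 -3.59693997] [ 0.74586599 -0.13373421 15.5224956 ]
```

View pics/top22z.png

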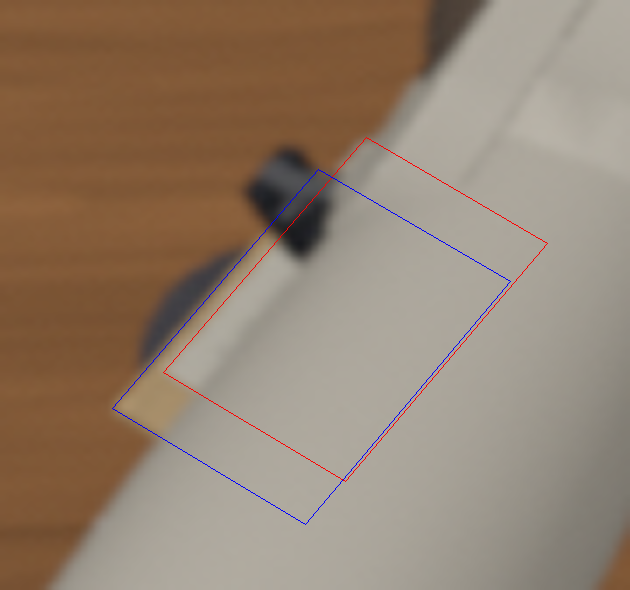

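View pics/side22z.png

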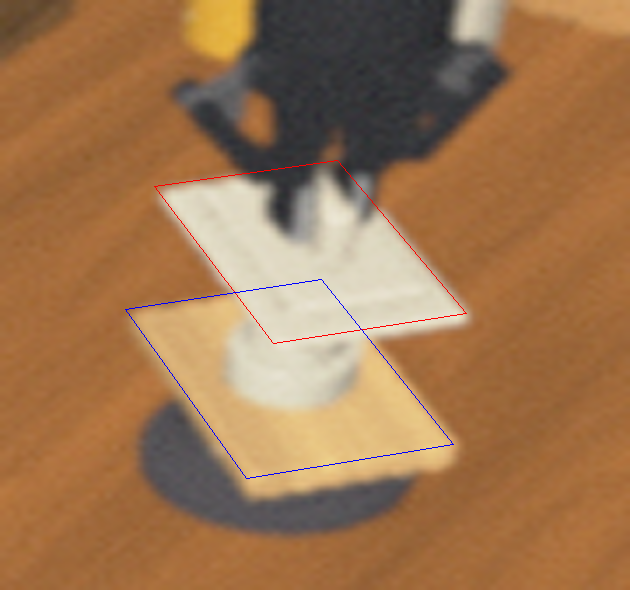

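View pics/wrist22z.png

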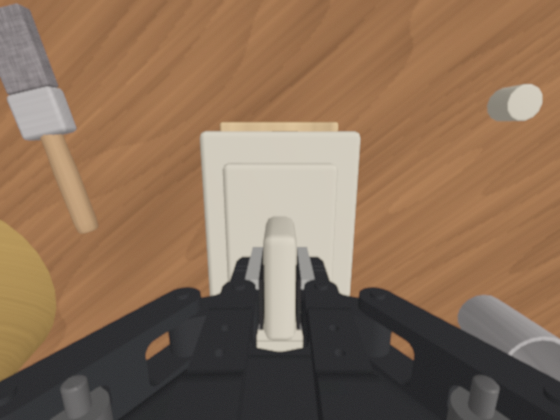

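```bash
python3 - <<'E'
from off import *
from scipy.spatial.transform import Rotation as Ro
o=bot.get_obs();c=bot.camera('wrist');print(o['ee_pos'],o['tcp_rot'])
chk(c,o,.0398)
R=Ro.from_euler('xyz',o['tcp_rot'],degrees=True).as_matrix()
r=np.radians(141.8);u=np.array([np.cos(r),np.sin(r),0]);v=np.array([-u[1],u[0],0])
for B in((.4717,-.2915),(.4717+.001*u[0],-.2915+.001*u[1])):
  B=np.array([*B,.063]);print([proj(c,B+.07*u+s*.045*v).round(1) for s in(1,-1)])
i=cv2.imread('pics/wrist22.png')[110:175,190:370];cv2.imwrite('pics/wz.png',cv2.resize(i,None,fx=4.4,fy=8,interpolation=2))
E
```

```text
[ 0.47225087 -0.29179414  0.18200172] [1.79994829e+02 5.19760354e-02 1.41683204e+02]
handle top ends [278.8, 233.9] [278.8, 342.8]
plate corners [361.7, 127.9] [196.0, 127.9] step [338.4, 161.0] [219.3, 161.0]
[array([218.7, 119.9]), array([338.7, 119.7])]
[array([218.6, 118.5]), array([338.7, 118.3])]
```

View pics/wz.png

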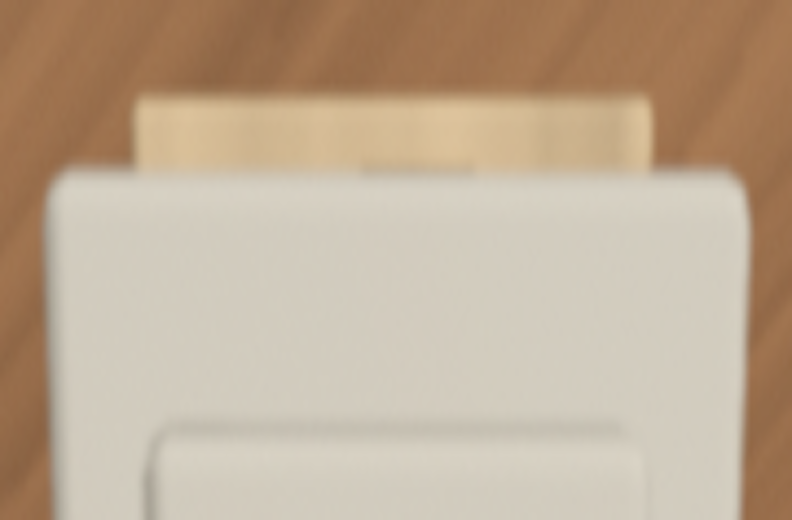

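>>> servo_tool --motion '[[[0.4,0,3,0,0,0],[0,0,5,0,0,0],[0,0,4,0,0,0],[0,0,2,0,0,0],[0,0,1,0,0,0]]]'

```text
time: 29.15
ee_pos: [0.4716, -0.2913, 0.1659]
tcp_rot: [-180.0, -0.0, 141.7]
wrist_force: [-0.0, 0.5, -3.6]
opening: 0.013
```

>>> servo_tool --motion '[[[0,0,0,0,0,0],[0,0,0,0,0,0],[0,0,0,0,0,0],[0,0,0,0,0,0],[0,0,0,0,0,0]]]'

```text
time: 29.65
ee_pos: [0.4717, -0.2914, 0.1665]
tcp_rot: [180.0, 0.0, 141.7]
wrist_force: [-0.3, 0.2, -3.6]
opening: 0.013
```

```bash
python3 - <<'E'
from off import *
o=bot.get_obs();print(o['time'],o['ee_pos'],o['tcp_rot'],o['opening'],o['wrist_force'],td(o,[.4717,-.2915,.1668]),o['qd'])
c=bot.camera('side');save(c,'s23.png');a,b,w,h=300,90,90,85
cv2.imwrite('pics/s23z.png',cv2.resize(cv2.imread('pics/s23.png')[b:b+h,a:a+w],None,fx=7,fy=7,interpolation=2))
c=bot.camera('wrist');save(c,'w23.png');cv2.imwrite('pics/w23z.png',cv2.resize(cv2.imread('pics/w23.png')[110:175,190:370],None,fx=4.4,fy=8,interpolation=2))
E
```

```text
29.65 [ 0.47173722 -0.29143759  0.16649612] [1.79999332e+02 5.79072176e-03 1.41680926e+02] 0.013040341891240006 [-0.31205413  0.16374077 -3.64869359] [-0.00952365 -0.07203517 -0.30387525] [ 0.04706652 -0.02687348 -0.11453036 -0.02122905  0.03971955  0.05641493]
```

View pics/s23z.png

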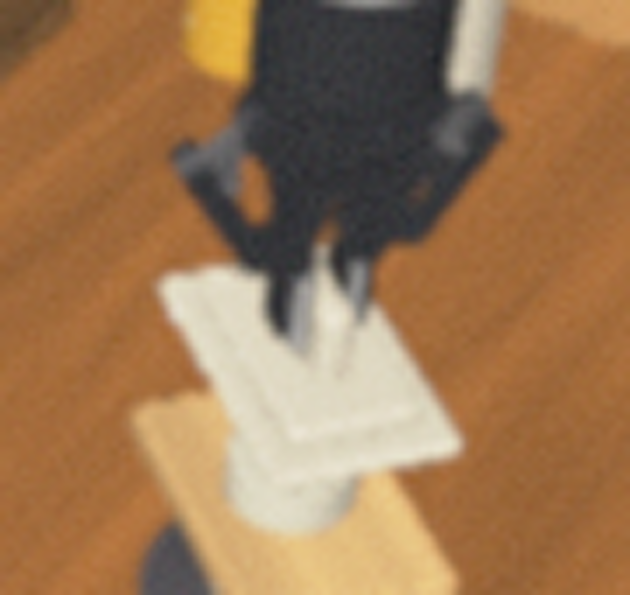

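View pics/w23z.png

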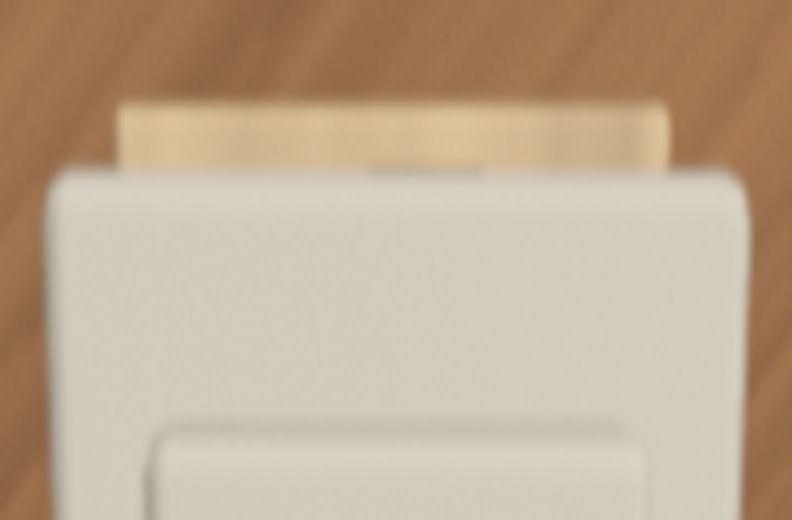

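```bash
python3 -c "
from h import *
print(bot.job_done());o=bot.get_obs();print(o['time'],o['ee_pos'],o['wrist_force'],o['opening'])"
```

```text
the job is handed in; nothing more can be done
None
the job is handed in; nothing more can be done
```

The job is done and handed in at about 30 s of the 72 s allowed; no verdict came back.

- **Collars:** I slid the wide collar down the post onto the board, then the narrow collar down on top of it. Each met light contact (5–8 N) at its expected resting height. The side view showed both seated with the post tip standing out.
- **Cover:** I gripped it by the handle at 60 N and carried it over the brush rack with its underside about 20 cm above the table, against brush handles up to 14 cm. It did not shift in the jaws after the lift, and no bumps or collisions registered in the wrist force.
- **Final pose:** The measured TCP was (0.4717, −0.2914, 0.1665). That puts the underside about 9.7 mm above the tip, level to about 0.1°. The wrist picture showed it parallel to the board and centred to within about 1 mm. The arm was still and the wrist force was only the cover's weight.

**Disagreements:**
- The post position differed by up to about 2 mm between the cameras; I used a middle value.
- The wrist camera showed things about 3–4% smaller than its calibration predicts; I allowed for this in the final centring check.
- In the last top view the arm hid most of the cover, so the centring rests on the side and wrist views.

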